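# Clamp down a filter cover crosswise

## Task

Clamp down the cover of the bench filter with its four lever knobs, pushing the levers round clockwise and judging by the force, in two passes. First bring each knob just snug (about 0.23 N m, a 5 N push 45 mm out), going from a knob to the one diagonally opposite before the other two; then go round crosswise again and make each firm (about 0.45 N m, a 10 N push). Never make one firm before all are snug, never exceed 0.55 N m, leave the bottle, jar and tube rack alone, and let go at the end.

Things in the scene. Friction and masses are not known exactly. Their poses are not given: they have to be found in the camera images.
- housing: square steel filter housing, 180 x 180 mm, fixed to the bench; origin at the centre of its underside, z up. At each corner a post carries a clamp arm 26 mm wide, its top 84 mm above the bench, reaching in over the cover. A knob stands on each arm, 50 mm along x and 50 mm along y from the centre; in ring order a (+x +y), b (-x +y), c (-x -y), d (+x -y).
- cover: loose square aluminium cover plate with a round sight glass, 140 x 140 x 12 mm, lying on a gasket in the housing's rim under the clamp feet, its underside about 44 mm above the bench; origin at the centre of its underside.
- knob_a: black lever knob at the housing's +x +y corner, diagonally opposite knob_c. Origin on its turning axis, 84 mm above the bench, z up; the lever points along its x. Lever 12 mm wide, 16 mm tall, from 16 to 32 mm above the origin, with a 20 mm ball at its end, 72 mm from the axis; round hub 22 mm across, 37 mm tall. Levers point away from the housing's centre, give or take 1.3 rad.
- knob_b: black lever knob at the housing's -x +y corner, diagonally opposite knob_d. Origin on its turning axis, 84 mm above the bench, z up; the lever points along its x. Same size as knob_a. Clockwise from above tightens; it turns in place without rising or sinking, driving a sprung clamp foot down below its arm, and stays where it is left.
- knob_c: black lever knob at the housing's -x -y corner, diagonally opposite knob_a. Origin on its turning axis, 84 mm above the bench, z up; the lever points along its x. Same size as knob_a. While turned, each knob first runs free (0.06 N m) for an unknown 0.1 to 1.3 rad; then its foot meets the cover and the torque climbs with the angle.
- knob_d: black lever knob at the housing's +x -y corner, diagonally opposite knob_b. Origin on its turning axis, 84 mm above the bench, z up; the lever points along its x. Same size as knob_a. Once the foot bears, the torque while turning climbs evenly by about 0.5 N m per rad; it is mostly friction, so it is felt only while turning and varies by a tenth.
- bottle: amber reagent bottle, 48 mm across, 105 mm tall, standing beside the housing; origin at the centre of its underside. Not to be moved.
- jar: clear specimen jar with white lid, 60 mm across, 60 mm tall, on the other side of the housing; origin at the centre of its underside. Not to be moved.
- tube_rack: white rack 70 x 160 x 50 mm with capped tubes standing up to 84 mm, beyond the housing; origin at the centre of its underside. Not to be moved.
Mind the look-alikes: they are no part of the job. Of the things shaped like the cover, the aluminium one is meant.

How it is judged:
On the way, in this order (a step that is already met when the one before it is completed fails the run):
1. two diagonally opposite clamps are snug (each presses the cover with more than 6 N) while the other two are not yet (((contact force between each of knob_a, knob_c and cover above 6 N and contact force between each of knob_b, knob_d and cover below 6 N) or (contact force between each of knob_b, knob_d and cover above 6 N and contact force between each of knob_a, knob_c and cover below 6 N))), for 0.2 s.
2. all four clamps are snug (more than 6 N each) (contact force between each of knob_a, knob_b, knob_c, knob_d and cover above 6 N), for 0.2 s.
3. two diagonally opposite clamps are firm (more than 26 N each) while the other two are not yet (((contact force between each of knob_a, knob_c and cover above 26 N and contact force between each of knob_b, knob_d and cover below 26 N) or (contact force between each of knob_b, knob_d and cover above 26 N and contact force between each of knob_a, knob_c and cover below 26 N))), for 0.2 s.
At the end, for the whole second after the job is handed in: Each of the four clamp feet presses the cover with 26 to 52 N, the cover lies level in its rim (within 0.03 rad), the knobs are at rest and the robot touches nothing (contact force between knob_a and cover between 26 and 52 N and contact force between knob_b and cover between 26 and 52 N and contact force between knob_c and cover between 26 and 52 N and contact force between knob_d and cover between 26 and 52 N and angle between cover's own z axis and vertical below 0.03 rad and angular speed of each of knob_a, knob_b, knob_c, knob_d below 0.05 rad/s).
It fails at once if a clamp is overtightened (presses the cover with more than 52 N) (contact force between any of knob_a, knob_b, knob_c, knob_d and cover above 52 N).
It fails at once if a clamp is made firm (over 30 N) while any other is still loose (under 5 N) (contact force between any of knob_a, knob_b, knob_c, knob_d and cover above 30 N and contact force between any of knob_a, knob_b, knob_c, knob_d and cover below 5 N).
It fails at once if the bottle, the jar or the tube rack is moved by more than 30 mm (distance of any of bottle, jar, tube_rack from where it was at the start of the episode above 0.03 m).
It also fails if it takes over 72 s, if anything falls off the work surface, if the arm or the gripper's body presses on something with over 40 N, if the wrist force passes 120 N, or if a joint passes its speed limit or range.

## Robot

A 7-joint arm with a two-finger parallel gripper is mounted at the origin on the work surface. World frame = base frame: x ahead of the robot, y to its left, z up, the work surface at z = 0. Lengths are in m, angles in rad, forces in N, time in s.
With the tool pointing down it reaches from about 0.425 to 0.875 m from the base axis. Payload 9.9 kg.
Tool frame: the origin (TCP) lies at the very end of the fingers, on their centre line; the grasp point (between the pads) lies 19 mm behind it; z points along the fingers, y is the direction in which the jaws open and shut (so a half turn about z gives the same grasp; the last joint's range is limited). The gripper opens to 85 mm and grips with 20 to 120 N. Pads are 22 mm wide; open, the fingers measure 114 mm over their backs; the gripper's body (76 mm by 85 mm) begins 54 mm behind the grasp point. The pads swing forward as they close: fully open they stand 13 mm farther back than shut.
Start: joints at [-0.084, 0.576, 0.025, 1.437, -0.015, 1.129, -0.057], TCP at [0.675, 0, 0.231] pointing down, gripper open.
Joint ranges: [-2.76, 2.76], [-0.34, 2.15], [-1.52, 1.57], [0.19, 2.46], [-1.09, 4.23], [0.17, 1.99], [-2.82, 2.82]. Speed limits (rad/s): [2.22, 2.22, 3.01, 3.01, 3.14, 3.14, 3.14].

## Interface

Orientations are given as a unit quaternion [w, x, y, z].
In Python, from cell import r gives the robot as it stands.
- The arm moves only by the tool servo_tool, never from a script. Its argument "deltas" is text: rows parted by semicolons, each of 7 numbers parted by spaces: the shift along the world's x, y, z normalised to -1 to 1, where 1 is 40 cm, then the turn, a rotation vector about the world's x, y, z normalised to -1 to 1, where 1 is pi rad, then the closure in counts, from 0 (fully open) to 255 (shut). A call has 1 to 5 rows; each row is the pose to reach, as a shift and turn from the pose measured when the call began, turning the shorter way round; what a row does not reach only later rows make up. A row lasts 1/8 s, in which the tool goes at most 62.5 mm and 10.7 degrees, less where a joint would pass 70% of its speed; a pose out of reach is approached as far as the arm can. A call with a number of a shift or a turn outside -1 to 1 is refused whole. A call with a gripper value outside its range is refused whole. The fingers move at their own pace and stop on an object; "newtons" is the grip in N (left out, the last holds). Time passes only in rows, so rows that repeat a pose let the fingers close. It gives the time, the measured TCP pose, the force and the opening at its end, in the units of the state.
- r.observe(): the state, without advancing time (a new reading comes with each control period).
- r.read_camera(name): name is "scene" or "side" or "wrist"; returns a dict with "img" (480x640x3 uint8, blue, green, red), "fx", "fy", "cx", "cy" (pixels), "position" and "orientation" of the camera in the world. Camera axes: x right, y up, looking along -z (the intrinsics and any distortion apply to the point x, -y, -z); pixel columns grow to the right and rows downward; lengths in m; the calibration is good to about 2 mm. A picture is of the moment at which its call begins. There is no depth.
- r.finish_job(): hands the job in, once; it reports no verdict.
The state is a dict: "time": time; "joint_pos": joint angles; "qd": joint speeds; "tau": joint torques, N m; "eef_pos": TCP position; "ee_rot": TCP orientation; "force": force on the tool from outside, world axes, zero at the start; "moment": the same for the moment, N m; "opening": finger opening in m.
Only numpy, scipy, OpenCV 4.12 (cv2) and the standard library are available. Lean on these libraries where they do the work, as an engineer would, in place of code of your own. Each camera call takes 0.05 s, during which the arm holds its last target.

## Working session

There is one attempt and no reset: what is moved stays moved. The work goes in short steps, Python scripts to look and compute and a tool call to move; the robot and the scene stay as the last step left them, time stands still between calls to the robot, and variables do not carry over. Pictures are saved under pics/ and viewed, and the job is handed in when it is done.

Besides the shell and the picture viewer there is one more tool, called after ">>>" by a JSON object that holds its "name" and its "arguments", one argument or row to a line. servo_tool: Moves the arm, as the interface text tells. Scaled input: -1 to 1 covers 40 cm each way for a shift and pi rad each way for a turn. Its arguments: {"type":"object","properties":{"deltas":{"type":"string"},"newtons":{"type":"number"}},"required":["deltas"]}

```bash
ls; mkdir -p pics
python3 - <<'E'
from cell import r
import cv2
s=r.observe(); print(s)
for n in ["scene","side","wrist"]:
    c=r.read_camera(n); cv2.imwrite(f"pics/{n}0.png",c["img"]); print(n,{k:v for k,v in c.items() if k!="img"})
E
```

```text
pics
{'time': 0.0, 'joint_pos': array([-0.08377095,  0.57652305,  0.02482324,  1.43786718, -0.01500605,
        1.12900094, -0.05650453]), 'qd': array([ 0.00056375,  0.00069433, -0.00074945, -0.00063706, -0.00121544,
        0.00120905, -0.00013352]), 'tau': array([ 1.10782021e-03, -7.65753937e+01,  2.25157209e+00, -2.85965914e+01,
        1.54639565e-02,  1.25475466e-02,  7.09064329e-05]), 'eef_pos': array([6.74567430e-01, 1.73420720e-06, 2.30462683e-01]), 'ee_rot': array([-5.46632489e-04,  7.07100909e-01,  7.07112193e-01, -5.93947597e-04]), 'force': array([-0.24147661,  0.37451695, -0.21497131]), 'moment': array([-0.02801845, -0.01641202,  0.00982096]), 'opening': 0.08525946730151768}
scene {'fx': 600.5737605494489, 'fy': 600.5737605494489, 'cx': 323.7455300806413, 'cy': 253.15139982578776, 'position': array([ 1.53758955, -0.00964322,  0.86097369]), 'orientation': array([0.64717575, 0.32035301, 0.29597032, 0.6252512 ])}
side {'fx': 611.1904494217305, 'fy': 611.1904494217305, 'cx': 319.1091108397533, 'cy': 252.5728769297548, 'position': array([ 0.25371603, -0.80338166,  1.03196917]), 'orientation': array([ 0.91584429,  0.36476701, -0.05724127, -0.15779009])}
wrist {'fx': 363.2283957518581, 'fy': 363.2283957518581, 'cx': 322.3105605945189, 'cy': 237.00237493562767, 'position': array([0.67486221, 0.07111005, 0.37205949]), 'orientation': array([ 9.90082287e-01, -1.40487050e-01,  5.27103550e-04, -4.20148396e-04])}
```

View pics/scene0.png

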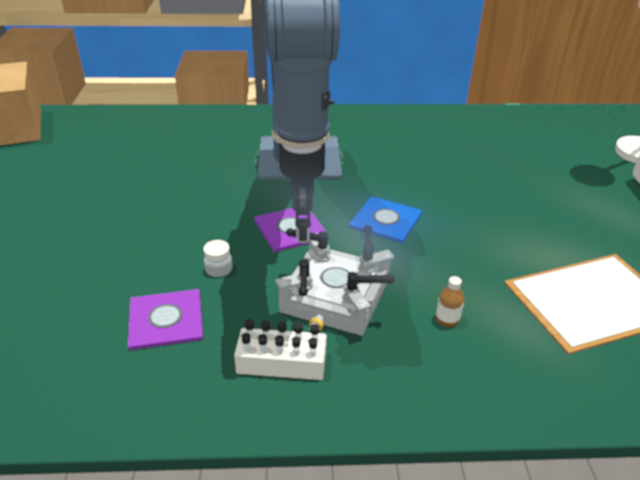

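View pics/side0.png

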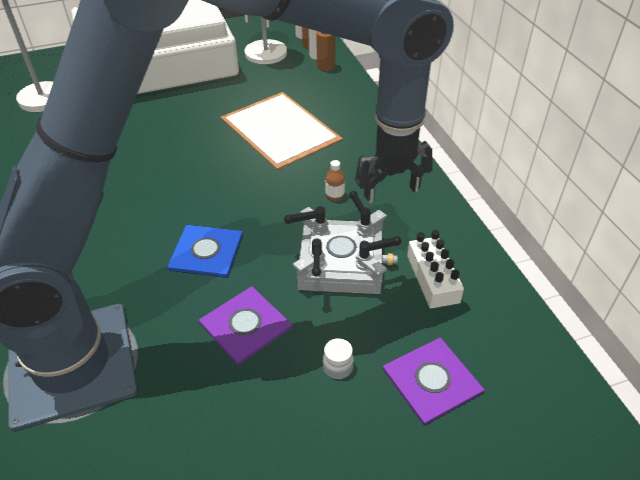

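View pics/wrist0.png

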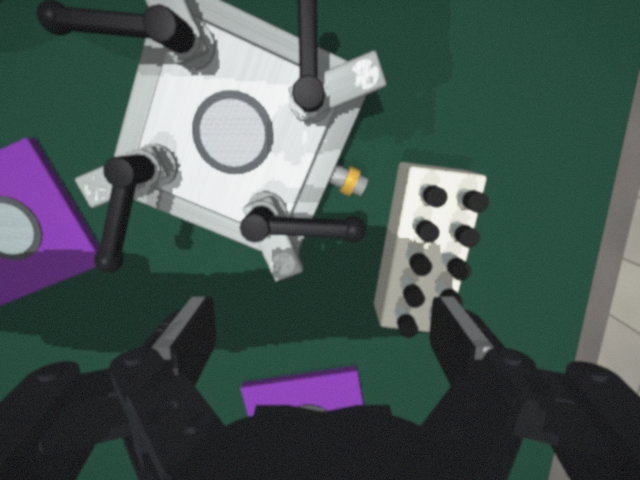

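Wrist view shows housing with four hubs near (165,25), (308,93), (120,172), (256,226) and balls near (52,15), (110,260), (353,229); the upper-right lever's ball leaves the picture at the top. Image right is +x, up is +y. The bottle is out of this view, beyond +y; jar at -y side; the rack at +x.

```bash
cat > h.py <<'E'
import numpy as np, cv2
from scipy.spatial.transform import Rotation as R
def rot(q): return R.from_quat([q[1],q[2],q[3],q[0]])
def ray(c,u,v,z):
    d=rot(c["orientation"]).apply([(u-c["cx"])/c["fx"],-(v-c["cy"])/c["fy"],-1.0])
    p=np.array(c["position"]); return p+d*(z-p[2])/d[2]
def proj(c,P):
    q=rot(c["orientation"]).inv().apply(np.array(P)-c["position"])
    return c["cx"]+c["fx"]*q[0]/-q[2], c["cy"]-c["fy"]*q[1]/-q[2]
E
python3 - <<'E'
from cell import r
from h import *
for n,roi in [("wrist",(0,0,390,300)),("side",(270,180,140,100)),("scene",(270,220,130,100))]:
    c=r.read_camera(n); x,y,w,h=roi
    im=c["img"][y:y+h,x:x+w]
    m=(im.max(2)<55).astype(np.uint8)*255
    k=800//w if w<300 else 2
    cv2.imwrite(f"pics/{n}_crop.png",cv2.resize(im,None,fx=k,fy=k,interpolation=cv2.INTER_CUBIC))
    if n=="wrist":
        for uv in [(165,25),(308,93),(120,172),(256,226)]: print(uv,ray(c,*uv,0.121).round(4))
        for uv in [(52,15),(110,260),(353,229)]: print("ball",uv,ray(c,*uv,0.108).round(4))
print(r.observe()["time"])
E
```

```text
(165, 25) [0.5779 0.1344 0.121 ]
(308, 93) [0.6655 0.0952 0.121 ]
(120, 172) [0.5362 0.0448 0.121 ]
(256, 226) [0.6273 0.0066 0.121 ]
ball (52, 15) [0.5008 0.1435 0.108 ]
ball (110, 260) [ 0.5108 -0.0237  0.108 ]
ball (353, 229) [0.6977 0.0009 0.108 ]
0.3
```

View pics/wrist_crop.png

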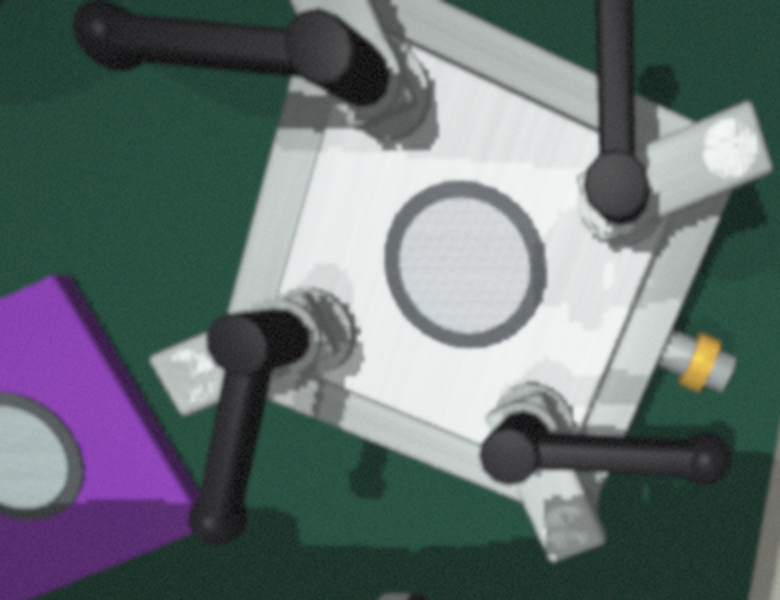

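View pics/side_crop.png

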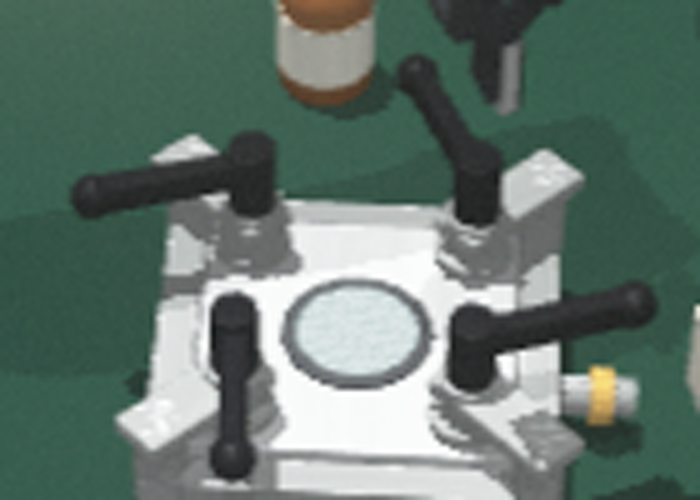

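View pics/scene_crop.png

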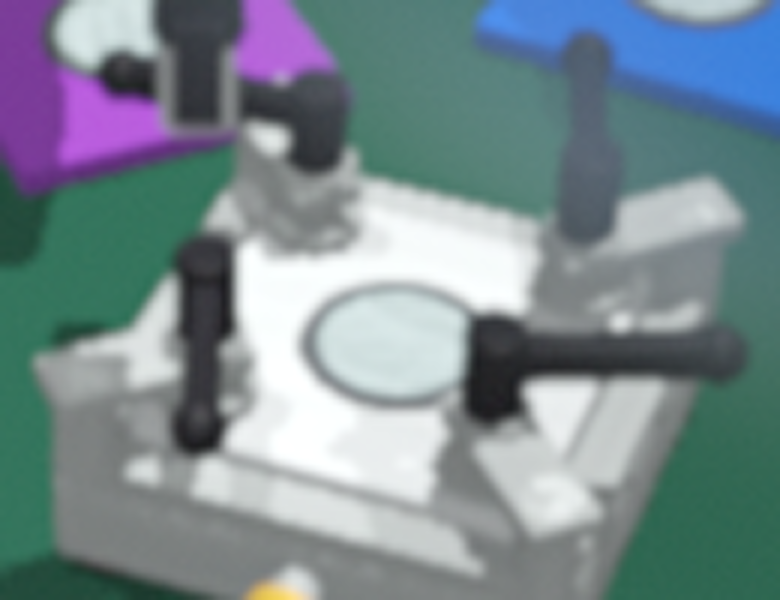

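Run:
```python
from cell import r
from h import *
from scipy.optimize import least_squares
cs={n:r.read_camera(n) for n in ["wrist","side","scene"]}
H={"wrist":[(160,24),(308.5,93),(119.5,171.5),(255,227.5)],
"side":[(320.6,209.6),(365.4,211.6),(317,242),(364,244.4)],
"scene":[(270+585/6,220+135/6),(270+497/6,220+330/6),(270+320/6,220+88/6),(270+205/6,220+255/6)]}
B={"wrist":[(51.5,16),None,(108.5,261),(354,229)],"side":[(287.6,219.2),(353.4,194.8),(316.4,272),(396.6,240.6)],
"scene":[(270+588/6,220+50/6),(270+728/6,220+355/6),(270+122/6,220+75/6),(270+198/6,220+428/6)]}
for n in cs:
    P=np.array([ray(cs[n],*u,0.121)[:2] for u in H[n]])
    # square fit: local order b(-,+) a(+,+) c(-,-) d(+,-)
    L=np.array([[-.05,.05],[.05,.05],[-.05,-.05],[.05,-.05]])
    c=P.mean(0); z=((P-c)@[1,1j]); l=L@[1,1j]; th=np.angle((z*l.conj()).sum()); sc=abs((z*l.conj()).sum())/(abs(l)**2).sum()
    print(n,"centre",c.round(4),"yaw",th.round(3),"scale",sc.round(3))
    for i,k in enumerate("bacd"):
        b=B[n][i]
        fit=c+[(l[i]*np.exp(1j*th)).real,(l[i]*np.exp(1j*th)).imag]
        s=f"{k} meas {P[i].round(4)} fit {fit.round(4)}"
        if b:
            q=ray(cs[n],*b,0.108)[:2]; d=q-fit; s+=f" ball {q.round(4)} lever {np.arctan2(d[1],d[0]):.3f} len {np.hypot(*d):.4f}"
        print(s)
for n,u,z in [("side",(334,198),0),("side",(339,372),0),("side",(436,258),0.084),("side",(447,302),0)]:
    print(n,u,ray(cs[n],*u,z).round(3))
```

```text
wrist centre [0.601  0.0702] yaw -0.412 scale 0.986
b meas [0.575 0.135] fit [0.5752 0.136 ] ball [0.5005 0.143 ] lever 3.049 len 0.0750
a meas [0.6661 0.0952] fit [0.6668 0.096 ]
c meas [0.536  0.0451] fit [0.5351 0.0444] ball [ 0.5096 -0.0246] lever -1.925 len 0.0736
d meas [0.6268 0.0054] fit [0.6268 0.0044] ball [0.6988 0.0008] lever -0.050 len 0.0721
side centre [0.5999 0.0667] yaw -0.416 scale 0.989
b meas [0.5752 0.1321] fit [0.5744 0.1326] ball [0.5014 0.1409] lever 3.029 len 0.0735
a meas [0.6651 0.0926] fit [0.6659 0.0922] ball [0.6666 0.1668] lever 1.562 len 0.0746
c meas [0.5351 0.0409] fit [0.534  0.0412] ball [ 0.5102 -0.0266] lever -1.909 len 0.0718
d meas [0.6245 0.0012] fit [0.6255 0.0007] ball [ 6.987e-01 -4.000e-04] lever -0.016 len 0.0732
scene centre [0.6021 0.07  ] yaw -0.377 scale 1.002
b meas [0.5684 0.1343] fit [0.574  0.1349] ball [0.5015 0.1429] lever 3.031 len 0.0730
a meas [0.6698 0.0961] fit [0.667 0.098] ball [0.6685 0.1711] lever 1.549 len 0.0731
c meas [0.5399 0.0453] fit [0.5372 0.0419] ball [ 0.5133 -0.0231] lever -1.922 len 0.0692
d meas [0.6301 0.0041] fit [0.6301 0.005 ] ball [0.6995 0.0007] lever -0.062 len 0.0695
side (334, 198) [0.664 0.286 0.   ]
side (339, 372) [ 0.496 -0.198  0.   ]
side (436, 258) [ 0.767 -0.055  0.084]
side (447, 302) [ 0.776 -0.112  0.   ]
```

```bash
cat > pl.py <<'E'
# usage: pl.py knob r "phi:gap:z,phi:gap:z,..."  ; phi 'c'+/-dx relative to current phi
import sys
from cell import r
from h import *
K={"a":(.6664,.0945),"b":(.5751,.1345),"c":(.535,.043),"d":(.6263,.003)}
YO={"a":np.pi/2,"b":-np.pi/2,"c":2*np.pi-np.pi/2-0*np.pi,"d":np.pi/2}  # psi=phi+YO
s=r.observe(); k=sys.argv[1]; ax=np.array(K[k]); rad=float(sys.argv[2])
p=s["eef_pos"]; Rm=rot(s["ee_rot"]).as_matrix()
psi=np.arctan2(Rm[1,0],Rm[0,0])
d=p[:2]-ax; D=np.hypot(*d)
phi=np.arctan2(d[1],d[0])-np.arcsin(min(1,.017/D))
F=np.array(s["force"]);M=np.array(s["moment"])
T1=d[0]*F[1]-d[1]*F[0]
print(f"t {s['time']:.2f} p {p.round(4)} psi {psi:.3f} j7 {s['joint_pos'][6]:.2f} open {s['opening']:.3f} phi {phi:.3f} R {D:.4f} F {F.round(2)} M {M.round(3)} rxF {T1:.3f} +M {T1+M[2]:.3f}")
if len(sys.argv)>3:
  tot=0
  for w in sys.argv[3].split(","):
    f,g,z=w.split(":"); f=phi+float(f[1:]) if f[0]=="c" else float(f)
    u=np.array([np.cos(f),np.sin(f)]);n=np.array([-u[1],u[0]])
    t=ax+rad*u+(.017+float(g)/1000)*n
    # orientation target: tool z down, tool x at psi
    ps=f+YO[k]; 
    X=np.array([np.cos(ps),np.sin(ps),0]);Z=np.array([0,0,-1.]);Rt=np.c_[X,np.cross(Z,X),Z]
    rv=R.from_matrix(Rt@Rm.T).as_rotvec()/np.pi
    v=np.r_[(np.r_[t,float(z)]-p)/.4,rv]
    print(w,"->"," ".join(f"{x:.3f}" for x in v)," yawrel",round(ps-np.pi/2,2))
E
python3 pl.py a .045 1.555:15:0.14,1.555:15:0.097
python3 pl.py b .045 3.035:15:0.14
python3 pl.py c .045 -1.918:15:0.14
python3 pl.py d .045 -.045:15:0.14
```

```text
t 0.45 p [0.6749 0.     0.2312] psi 1.571 j7 -0.06 open 0.085 phi -1.661 R 0.0949 F [-0.12 -0.6   0.49] M [-0.014 -0.011 -0.033] rxF -0.016 +M -0.049
1.555:15:0.14 -> -0.100 0.350 -0.228 0.000 -0.000 0.495  yawrel 1.55
1.555:15:0.097 -> -0.100 0.350 -0.335 0.000 -0.000 0.495  yawrel 1.55
t 0.45 p [0.6749 0.     0.2312] psi 1.571 j7 -0.06 open 0.085 phi -1.034 R 0.1675 F [-0.12 -0.6   0.49] M [-0.014 -0.011 -0.033] rxF -0.076 +M -0.109
3.035:15:0.14 -> -0.370 0.269 -0.228 -0.000 -0.000 -0.034  yawrel -0.11
t 0.45 p [0.6749 0.     0.2312] psi 1.571 j7 -0.06 open 0.085 phi -0.414 R 0.1464 F [-0.12 -0.6   0.49] M [-0.014 -0.011 -0.033] rxF -0.089 +M -0.122
-1.918:15:0.14 -> -0.313 -0.026 -0.228 0.000 -0.000 0.389  yawrel 1.22
t 0.45 p [0.6749 0.     0.2312] psi 1.571 j7 -0.06 open 0.085 phi -0.418 R 0.0487 F [-0.12 -0.6   0.49] M [-0.014 -0.011 -0.033] rxF -0.030 +M -0.062
-.045:15:0.14 -> -0.006 0.082 -0.228 -0.000 -0.000 -0.014  yawrel -0.04
```

>>> {"name": "servo_tool", "arguments": {
  "deltas": "-0.05 0.17 -0.10 0 0 0.06 255; -0.10 0.35 -0.14 0 0 0.12 255; -0.10 0.35 -0.16 0 0 0.18 255; -0.10 0.35 -0.18 0 0 0.24 255; -0.10 0.35 -0.20 0 0 0.30 255",
  "newtons": 40
}}

```text
time: 1.08
eef_pos: [0.6348, 0.1407, 0.1509]
ee_rot: [-0.0, 0.308, 0.951, -0.0]
force: [0.5, 0.2, 0.1]
opening: -0.0002
```

```bash
python3 pl.py a .045 1.555:12:0.14,1.555:12:0.097
```

```text
t 1.07 p [0.6348 0.1407 0.1509] psi 2.516 j7 0.50 open -0.000 phi 1.863 R 0.0560 F [0.5  0.19 0.12] M [-0.028 -0.019  0.09 ] rxF -0.029 +M 0.061
1.555:12:0.14 -> 0.008 -0.002 -0.027 0.000 -0.000 0.194  yawrel 1.55
1.555:12:0.097 -> 0.008 -0.002 -0.135 0.000 -0.000 0.194  yawrel 1.55
```

>>> {"name": "servo_tool", "arguments": {
  "deltas": "0.008 -0.002 -0.027 0 0 0.06 255; 0.008 -0.002 -0.05 0 0 0.12 255; 0.008 -0.002 -0.10 0 0 0.18 255; 0.008 -0.002 -0.135 0 0 0.194 255"
}}

```text
time: 1.58
eef_pos: [0.6378, 0.1395, 0.096]
ee_rot: [-0.0, 0.008, 1.0, -0.0]
force: [1.1, 0.2, -0.1]
opening: -0.0001
```

```bash
python3 pl.py a .045 1.555:2:0.097,1.45:0:0.097,1.35:0:.097,1.25:0:.097,1.15:0:.097
python3 - <<'E'
from cell import r
import cv2
cv2.imwrite("pics/side1.png",r.read_camera("side")["img"][150:330,230:470].repeat(3,0).repeat(3,1))
E
```

```text
t 1.57 p [0.6378 0.1395 0.096 ] psi 3.126 j7 0.98 open -0.000 phi 1.812 R 0.0533 F [ 1.09  0.23 -0.09] M [0.013 0.031 0.007] rxF -0.056 +M -0.049
1.555:2:0.097 -> 0.026 0.001 0.002 0.000 -0.000 -0.000  yawrel 1.55
1.45:0:0.097 -> 0.043 0.004 0.002 0.000 -0.000 -0.034  yawrel 1.45
1.35:0:.097 -> 0.055 0.007 0.002 0.000 -0.000 -0.065  yawrel 1.35
1.25:0:.097 -> 0.067 0.008 0.002 0.000 -0.000 -0.097  yawrel 1.25
1.15:0:.097 -> 0.079 0.007 0.002 0.000 -0.000 -0.129  yawrel 1.15
```

View pics/side1.png

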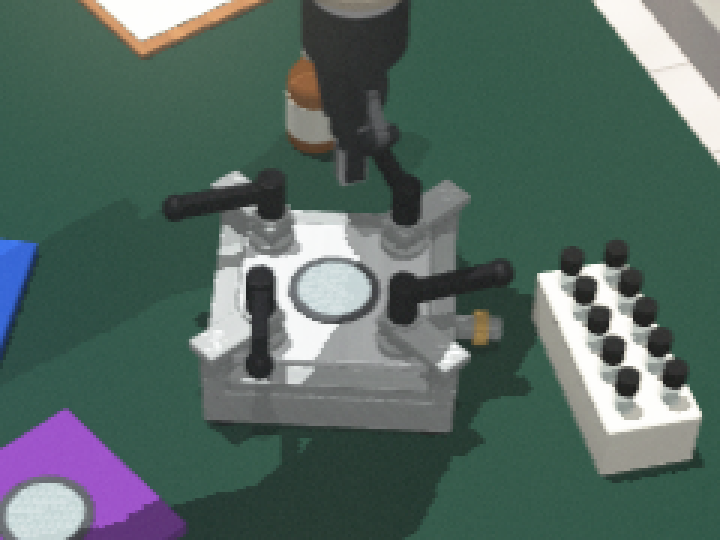

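The closed fingers stand just left (CCW side) of knob a's lever at (350,165), as intended.

>>> {"name": "servo_tool", "arguments": {
  "deltas": "0.026 0.001 0.002 0 0 0 255; 0.043 0.004 0.002 0 0 -0.034 255; 0.055 0.007 0.002 0 0 -0.065 255; 0.067 0.008 0.002 0 0 -0.097 255; 0.079 0.007 0.002 0 0 -0.129 255"
}}

```text
time: 2.25
eef_pos: [0.6692, 0.1424, 0.0957]
ee_rot: [-0.001, 0.211, 0.977, -0.0]
force: [-1.5, 0.8, -0.9]
opening: -0.0001
```

```bash
python3 pl.py a .045 c-.1:0:0.097,c-.2:0:.097,c-.3:0:.097,c-.4:0:.097
```

```text
t 2.25 p [0.6692 0.1424 0.0957] psi 2.716 j7 0.67 open -0.000 phi 1.151 R 0.0480 F [-1.54  0.78 -0.94] M [ 0.023  0.296 -0.058] rxF 0.076 +M 0.018
c-.1:0:0.097 -> 0.012 -0.001 0.003 -0.000 -0.001 -0.030  yawrel 1.05
c-.2:0:.097 -> 0.024 -0.004 0.003 -0.000 -0.001 -0.062  yawrel 0.95
c-.3:0:.097 -> 0.035 -0.007 0.003 -0.000 -0.001 -0.094  yawrel 0.85
c-.4:0:.097 -> 0.046 -0.012 0.003 -0.000 -0.001 -0.126  yawrel 0.75
```

>>> {"name": "servo_tool", "arguments": {
  "deltas": "0.012 -0.001 0.003 0 0 -0.030 255; 0.024 -0.004 0.003 0 0 -0.062 255; 0.035 -0.007 0.003 0 0 -0.094 255"
}}

```text
time: 2.62
eef_pos: [0.6839, 0.1401, 0.0977]
ee_rot: [-0.001, 0.355, 0.935, 0.0]
force: [-1.9, -0.3, 0.3]
opening: -0.0002
```

```bash
python3 pl.py a .045 c-.1:0:0.097,c-.2:0:.097,c-.3:0:.097,c-.4:0:.097
```

```text
t 2.62 p [0.6839 0.1401 0.0977] psi 2.415 j7 0.44 open -0.000 phi 0.849 R 0.0489 F [-1.92 -0.28  0.31] M [ 0.062  0.38  -0.015] rxF 0.083 +M 0.067
c-.1:0:0.097 -> 0.010 -0.006 -0.002 -0.001 -0.001 -0.030  yawrel 0.75
c-.2:0:.097 -> 0.020 -0.012 -0.002 -0.001 -0.001 -0.062  yawrel 0.65
c-.3:0:.097 -> 0.030 -0.019 -0.002 -0.001 -0.001 -0.094  yawrel 0.55
c-.4:0:.097 -> 0.039 -0.027 -0.002 -0.001 -0.001 -0.126  yawrel 0.45
```

>>> {"name": "servo_tool", "arguments": {
  "deltas": "0.010 -0.006 -0.002 0 0 -0.030 255; 0.020 -0.012 -0.002 0 0 -0.062 255; 0.030 -0.019 -0.002 0 0 -0.094 255"
}}

```text
time: 3.0
eef_pos: [0.6961, 0.1336, 0.0977]
ee_rot: [-0.001, 0.491, 0.871, 0.001]
force: [-3.7, 1.7, 1.5]
opening: -0.0001
```

```bash
python3 pl.py a .045 c-.07:0:0.097,c-.14:0:.097,c-.21:0:.097,c-.28:0:.097
```

```text
t 3.00 p [0.6961 0.1336 0.0977] psi 2.115 j7 0.22 open -0.000 phi 0.567 R 0.0491 F [-3.72  1.72  1.48] M [ 0.356  0.79  -0.009] rxF 0.197 +M 0.188
c-.07:0:0.097 -> 0.004 -0.007 -0.002 -0.001 -0.001 -0.015  yawrel 0.5
c-.14:0:.097 -> 0.010 -0.012 -0.002 -0.001 -0.000 -0.037  yawrel 0.43
c-.21:0:.097 -> 0.016 -0.019 -0.002 -0.001 -0.000 -0.060  yawrel 0.36
c-.28:0:.097 -> 0.022 -0.025 -0.002 -0.001 -0.000 -0.082  yawrel 0.29
```

>>> {"name": "servo_tool", "arguments": {
  "deltas": "0.005 -0.007 -0.002 0 0 -0.018 255; 0.010 -0.011 -0.002 0 0 -0.030 255"
}}

```text
time: 3.25
eef_pos: [0.7003, 0.1305, 0.0976]
ee_rot: [-0.002, 0.532, 0.846, 0.001]
force: [-2.5, 2.8, 2.3]
opening: -0.0001
```

```bash
python3 pl.py a .045 c.0:10:0.097,c0:14:.14; python3 pl.py c .045 -1.918:12:0.14,-1.918:12:0.097
```

```text
t 3.25 p [0.7003 0.1305 0.0976] psi 2.019 j7 0.15 open -0.000 phi 0.465 R 0.0494 F [-2.47  2.84  2.29] M [ 0.566  0.67  -0.006] rxF 0.185 +M 0.179
c.0:10:0.097 -> -0.014 0.021 -0.002 -0.001 -0.000 0.006  yawrel 0.47
c0:14:.14 -> -0.019 0.030 0.106 -0.001 -0.000 0.006  yawrel 0.47
t 3.25 p [0.7003 0.1305 0.0976] psi 2.019 j7 0.15 open -0.000 phi 0.396 R 0.1870 F [-2.47  2.84  2.29] M [ 0.566  0.67  -0.006] rxF 0.685 +M 0.679
-1.918:12:0.14 -> -0.383 -0.349 0.106 -0.001 -0.001 0.247  yawrel 1.22
-1.918:12:0.097 -> -0.383 -0.349 -0.002 -0.001 -0.001 0.247  yawrel 1.22
```

>>> {"name": "servo_tool", "arguments": {
  "deltas": "0.004 -0.005 -0.002 0 0 -0.016 255; 0.006 -0.008 -0.002 0 0 -0.022 255"
}}

```text
time: 3.5
eef_pos: [0.703, 0.1285, 0.0973]
ee_rot: [-0.002, 0.562, 0.827, 0.002]
force: [-3.0, 3.9, 1.8]
opening: 0.0003
```

```bash
python3 pl.py a .045 c.0:10:0.097,c0:14:.14; python3 pl.py c .045 -1.918:12:0.14,-1.918:12:0.097
```

```text
t 3.50 p [0.703  0.1285 0.0973] psi 1.949 j7 0.10 open 0.000 phi 0.401 R 0.0499 F [-3.01  3.92  1.82] M [ 0.762  0.543 -0.036] rxF 0.245 +M 0.209
c.0:10:0.097 -> -0.014 0.021 -0.001 -0.002 -0.000 0.007  yawrel 0.4
c0:14:.14 -> -0.018 0.030 0.107 -0.002 -0.000 0.007  yawrel 0.4
t 3.50 p [0.703  0.1285 0.0973] psi 1.949 j7 0.10 open 0.000 phi 0.380 R 0.1885 F [-3.01  3.92  1.82] M [ 0.762  0.543 -0.036] rxF 0.915 +M 0.879
-1.918:12:0.14 -> -0.390 -0.344 0.107 -0.002 -0.001 0.269  yawrel 1.22
-1.918:12:0.097 -> -0.390 -0.344 -0.001 -0.002 -0.001 0.269  yawrel 1.22
```

>>> {"name": "servo_tool", "arguments": {
  "deltas": "-0.014 0.021 0.0 0 0 0 255; -0.02 0.03 0.11 0 0 0.05 255; -0.15 -0.10 0.12 0 0 0.10 255; -0.28 -0.23 0.12 0 0 0.16 255; -0.39 -0.344 0.12 0 0 0.22 255"
}}

```text
time: 4.12
eef_pos: [0.5619, 0.006, 0.1457]
ee_rot: [-0.001, 0.246, 0.969, 0.001]
force: [1.4, -0.8, 0.3]
opening: 0.0
```

```bash
python3 pl.py c .045 -1.918:10:0.12,-1.918:10:0.097,-1.95:0:0.097,-2.05:0:0.097,-2.15:0:0.097
```

```text
t 4.12 p [0.5619 0.006  0.1457] psi 2.645 j7 0.80 open 0.000 phi -1.322 R 0.0457 F [ 1.35 -0.85  0.3 ] M [-0.083 -0.067  0.058] rxF 0.027 +M 0.085
-1.918:10:0.12 -> -0.042 -0.036 -0.064 -0.001 -0.001 0.048  yawrel 1.22
-1.918:10:0.097 -> -0.042 -0.036 -0.122 -0.001 -0.001 0.048  yawrel 1.22
-1.95:0:0.097 -> -0.070 -0.028 -0.122 -0.001 -0.001 0.037  yawrel 1.19
-2.05:0:0.097 -> -0.082 -0.027 -0.122 -0.001 -0.001 0.006  yawrel 1.09
-2.15:0:0.097 -> -0.093 -0.025 -0.122 -0.001 -0.001 -0.026  yawrel 0.99
```

>>> {"name": "servo_tool", "arguments": {
  "deltas": "-0.042 -0.036 -0.03 0 0 0.048 255; -0.042 -0.036 -0.122 0 0 0.048 255; -0.070 -0.028 -0.122 0 0 0.037 255; -0.082 -0.027 -0.122 0 0 0.006 255; -0.093 -0.025 -0.122 0 0 -0.026 255"
}}

```text
time: 4.75
eef_pos: [0.5249, -0.0034, 0.0982]
ee_rot: [-0.001, 0.287, 0.958, 0.001]
force: [0.4, -1.4, -0.6]
opening: 0.0002
```

```bash
python3 pl.py c .045 c-.1:0:0.097,c-.2:0:.097,c-.3:0:.097,c-.4:0:.097
```

```text
t 4.75 p [ 0.5249 -0.0034  0.0982] psi 2.559 j7 0.72 open 0.000 phi -2.151 R 0.0475 F [ 0.45 -1.43 -0.61] M [-0.225 -0.204  0.036] rxF 0.035 +M 0.072
c-.1:0:0.097 -> -0.013 0.002 -0.003 -0.001 -0.000 -0.031  yawrel 0.89
c-.2:0:.097 -> -0.024 0.006 -0.003 -0.001 -0.000 -0.063  yawrel 0.79
c-.3:0:.097 -> -0.034 0.012 -0.003 -0.001 -0.000 -0.095  yawrel 0.69
c-.4:0:.097 -> -0.045 0.018 -0.003 -0.001 0.000 -0.127  yawrel 0.59
```

>>> {"name": "servo_tool", "arguments": {
  "deltas": "-0.013 0.002 -0.003 0 0 -0.031 255; -0.024 0.006 -0.003 0 0 -0.063 255"
}}

```text
time: 5.0
eef_pos: [0.5155, -0.0003, 0.0984]
ee_rot: [0.0, 0.382, 0.924, 0.002]
force: [-0.5, -1.1, 0.0]
opening: 0.0001
```

```bash
python3 pl.py c .045 c-.1:0:0.097,c-.2:0:.097,c-.3:0:.097,c-.4:0:.097
```

```text
t 5.00 p [ 5.155e-01 -3.000e-04  9.840e-02] psi 2.357 j7 0.56 open 0.000 phi -2.359 R 0.0475 F [-0.46 -1.07  0.01] M [-0.298 -0.144 -0.028] rxF 0.001 +M -0.027
c-.1:0:0.097 -> -0.012 0.004 -0.003 -0.001 0.001 -0.033  yawrel 0.68
c-.2:0:.097 -> -0.022 0.011 -0.003 -0.001 0.001 -0.065  yawrel 0.58
c-.3:0:.097 -> -0.031 0.018 -0.003 -0.001 0.001 -0.097  yawrel 0.48
c-.4:0:.097 -> -0.040 0.027 -0.003 -0.001 0.001 -0.129  yawrel 0.38
```

```bash
sed -i 's/^if len(sys.argv)>3:/fx,fy=-M[1]\/.19,M[0]\/.19; print(f"  T2 {d[0]*fy-d[1]*fx:.3f}")\nif len(sys.argv)>3:/' pl.py; python3 pl.py c .045
```

```text
t 5.00 p [ 5.155e-01 -3.000e-04  9.840e-02] psi 2.357 j7 0.56 open 0.000 phi -2.359 R 0.0475 F [-0.46 -1.07  0.01] M [-0.298 -0.144 -0.028] rxF 0.001 +M -0.027
  T2 0.064
```

>>> {"name": "servo_tool", "arguments": {
  "deltas": "-0.012 0.004 -0.003 0 0 -0.033 255; -0.022 0.011 -0.003 0 0 -0.065 255"
}}

```text
time: 5.25
eef_pos: [0.5068, 0.0045, 0.0986]
ee_rot: [0.001, 0.476, 0.879, 0.002]
force: [0.2, -2.9, -0.2]
opening: 0.0001
```

```bash
python3 pl.py c .045 c-.1:0:0.097,c-.2:0:.097,c-.3:0:.097,c-.4:0:.097
```

```text
t 5.25 p [0.5068 0.0045 0.0986] psi 2.149 j7 0.39 open 0.000 phi -2.567 R 0.0478 F [ 0.25 -2.9  -0.18] M [-0.608 -0.087 -0.027] rxF 0.091 +M 0.064
  T2 0.108
c-.1:0:0.097 -> -0.010 0.007 -0.004 -0.001 0.001 -0.033  yawrel 0.47
c-.2:0:.097 -> -0.019 0.016 -0.004 -0.001 0.001 -0.065  yawrel 0.37
c-.3:0:.097 -> -0.026 0.025 -0.004 -0.000 0.001 -0.097  yawrel 0.27
c-.4:0:.097 -> -0.033 0.035 -0.004 -0.000 0.001 -0.128  yawrel 0.17
```

>>> {"name": "servo_tool", "arguments": {
  "deltas": "-0.010 0.007 -0.004 0 0 -0.033 255; -0.019 0.016 -0.004 0 0 -0.065 255"
}}

```text
time: 5.5
eef_pos: [0.4994, 0.0109, 0.0985]
ee_rot: [0.002, 0.565, 0.825, 0.002]
force: [-0.1, -4.2, 1.6]
opening: -0.0002
```

```bash
sed -i 's/^if len(sys.argv)>3:/n=np.array([-np.sin(phi),np.cos(phi)]); e=d-.011*n; print(f"  T3 {e[0]*fy-e[1]*fx:.3f} contact-rF {e[0]*F[1]-e[1]*F[0]:.3f}")\nif len(sys.argv)>3:/' pl.py;  python3 pl.py c .045 c-.05:0:0.097,c-.1:0:.097,c-.15:0:.097,c-.2:0:.097
```

```text
t 5.50 p [0.4994 0.0109 0.0985] psi 1.940 j7 0.22 open -0.000 phi -2.770 R 0.0479 F [-0.12 -4.18  1.55] M [-0.946 -0.063  0.069] rxF 0.145 +M 0.214
  T2 0.188
  T3 0.204 contact-rF 0.163
c-.05:0:0.097 -> -0.004 0.004 -0.004 -0.000 0.002 -0.015  yawrel 0.32
c-.1:0:.097 -> -0.008 0.009 -0.004 -0.000 0.002 -0.031  yawrel 0.27
c-.15:0:.097 -> -0.011 0.014 -0.004 -0.000 0.002 -0.047  yawrel 0.22
c-.2:0:.097 -> -0.015 0.019 -0.004 -0.000 0.002 -0.063  yawrel 0.17
```

>>> {"name": "servo_tool", "arguments": {
  "deltas": "-0.004 0.004 -0.004 0 0 -0.015 255; -0.008 0.009 -0.004 0 0 -0.031 255"
}}

```text
time: 5.75
eef_pos: [0.4964, 0.0143, 0.0984]
ee_rot: [0.003, 0.606, 0.796, 0.002]
force: [-0.5, -4.1, 2.3]
opening: -0.0
```

```bash
python3 pl.py c .045 c0:10:0.097,c0:14:.14;python3 pl.py b .045 3.035:12:0.14,3.035:12:0.097
```

```text
t 5.75 p [0.4964 0.0143 0.0984] psi 1.840 j7 0.13 open -0.000 phi -2.864 R 0.0481 F [-0.53 -4.15  2.3 ] M [-1.122e+00  1.000e-03  2.900e-02] rxF 0.145 +M 0.174
  T2 0.228
  T3 0.246 contact-rF 0.163
c0:10:0.097 -> 0.007 -0.024 -0.004 0.000 0.003 0.003  yawrel 0.28
c0:14:.14 -> 0.010 -0.034 0.104 0.000 0.003 0.003  yawrel 0.28
t 5.75 p [0.4964 0.0143 0.0984] psi 1.840 j7 0.13 open -0.000 phi -2.269 R 0.1436 F [-0.53 -4.15  2.3 ] M [-1.122e+00  1.000e-03  2.900e-02] rxF 0.262 +M 0.291
  T2 0.464
  T3 0.514 contact-rF 0.301
3.035:12:0.14 -> 0.077 0.240 0.104 0.001 0.003 -0.120  yawrel -0.11
3.035:12:0.097 -> 0.077 0.240 -0.004 0.001 0.003 -0.120  yawrel -0.11
```

>>> {"name": "servo_tool", "arguments": {
  "deltas": "0.007 -0.024 0 0 0 0 255; 0.010 -0.034 0.10 0 0 -0.03 255; 0.04 0.08 0.11 0 0 -0.08 255; 0.077 0.23 0.08 0 0 -0.12 255; 0.077 0.24 -0.004 0 0.002 -0.12 255"
}}

```text
time: 6.38
eef_pos: [0.5295, 0.1172, 0.0984]
ee_rot: [0.002, 0.742, 0.67, 0.003]
force: [0.4, -1.4, -0.1]
opening: 0.0004
```

```bash
python3 pl.py b .045 3.035:8:0.097,3.0:0:0.097,2.9:0:0.097,2.8:0:.097,2.7:0:.097
```

```text
t 6.38 p [0.5295 0.1172 0.0984] psi 1.469 j7 -0.33 open 0.000 phi -3.135 R 0.0487 F [ 0.4  -1.37 -0.05] M [-0.059 -0.03   0.018] rxF 0.069 +M 0.087
  T2 0.017
  T3 0.015 contact-rF 0.065
3.035:8:0.097 -> -0.005 -0.007 -0.004 -0.001 0.002 -0.002  yawrel -0.11
3.0:0:0.097 -> -0.003 0.017 -0.004 -0.001 0.002 -0.013  yawrel -0.14
2.9:0:0.097 -> -0.006 0.029 -0.004 -0.001 0.002 -0.045  yawrel -0.24
2.8:0:.097 -> -0.006 0.041 -0.004 -0.000 0.002 -0.076  yawrel -0.34
2.7:0:.097 -> -0.006 0.053 -0.004 -0.000 0.002 -0.108  yawrel -0.44
```

>>> {"name": "servo_tool", "arguments": {
  "deltas": "-0.003 0.017 -0.003 0 0 -0.013 255; -0.006 0.029 -0.004 0 0 -0.045 255; -0.006 0.041 -0.004 0 0 -0.076 255; -0.006 0.053 -0.004 0 0 -0.108 255"
}}

```text
time: 6.88
eef_pos: [0.5269, 0.1384, 0.0974]
ee_rot: [0.002, 0.845, 0.534, 0.003]
force: [-0.1, -1.2, -1.0]
opening: -0.0001
```

```bash
python3 pl.py b .045 c-.1:0:0.097,c-.2:0:.097,c-.3:0:.097,c-.4:0:.097
```

```text
t 6.88 p [0.5269 0.1384 0.0974] psi 1.127 j7 -0.62 open -0.000 phi 2.701 R 0.0483 F [-0.06 -1.18 -0.99] M [-0.29   0.138  0.041] rxF 0.057 +M 0.098
  T2 0.076
  T3 0.076 contact-rF 0.052
c-.1:0:0.097 -> 0.002 0.012 -0.001 0.000 0.002 -0.031  yawrel -0.54
c-.2:0:.097 -> 0.005 0.023 -0.001 0.000 0.002 -0.063  yawrel -0.64
c-.3:0:.097 -> 0.009 0.035 -0.001 0.000 0.002 -0.095  yawrel -0.74
c-.4:0:.097 -> 0.014 0.046 -0.001 0.000 0.002 -0.126  yawrel -0.84
```

>>> {"name": "servo_tool", "arguments": {
  "deltas": "0.002 0.012 -0.001 0 0 -0.031 255; 0.005 0.023 -0.001 0 0 -0.063 255"
}}

```text
time: 7.12
eef_pos: [0.5286, 0.1477, 0.0976]
ee_rot: [0.002, 0.895, 0.447, 0.003]
force: [-1.8, -0.9, 0.1]
opening: -0.0002
```

```bash
python3 pl.py b .045 c-.1:0:0.097,c-.2:0:.097,c-.3:0:.097,c-.4:0:.097
```

```text
t 7.12 p [0.5286 0.1477 0.0976] psi 0.927 j7 -0.78 open -0.000 phi 2.506 R 0.0484 F [-1.82 -0.85  0.12] M [-0.147  0.362 -0.031] rxF 0.064 +M 0.033
  T2 0.061
  T3 0.073 contact-rF 0.074
c-.1:0:0.097 -> 0.004 0.011 -0.001 0.000 0.002 -0.029  yawrel -0.74
c-.2:0:.097 -> 0.009 0.022 -0.001 0.000 0.002 -0.061  yawrel -0.84
c-.3:0:.097 -> 0.015 0.032 -0.001 0.000 0.002 -0.093  yawrel -0.94
c-.4:0:.097 -> 0.022 0.042 -0.001 0.001 0.002 -0.125  yawrel -1.04
```

>>> {"name": "servo_tool", "arguments": {
  "deltas": "0.004 0.011 -0.001 0 0 -0.029 255; 0.009 0.022 -0.001 0 0 -0.061 255; 0.015 0.032 -0.001 0 0 -0.093 255"
}}

```text
time: 7.5
eef_pos: [0.5342, 0.1606, 0.0978]
ee_rot: [0.002, 0.95, 0.311, 0.002]
force: [-2.2, -1.6, 0.2]
opening: 0.0001
```

```bash
python3 pl.py b .045 c-.1:0:0.097,c-.2:0:.097,c-.3:0:.097,c-.4:0:.097
```

```text
t 7.50 p [0.5342 0.1606 0.0978] psi 0.632 j7 -1.02 open 0.000 phi 2.216 R 0.0485 F [-2.2  -1.6   0.19] M [-0.37   0.451 -0.049] rxF 0.123 +M 0.074
  T2 0.142
  T3 0.140 contact-rF 0.123
c-.1:0:0.097 -> 0.008 0.009 -0.002 0.001 0.002 -0.028  yawrel -1.03
c-.2:0:.097 -> 0.015 0.018 -0.002 0.001 0.002 -0.060  yawrel -1.13
c-.3:0:.097 -> 0.024 0.026 -0.002 0.001 0.002 -0.091  yawrel -1.23
c-.4:0:.097 -> 0.034 0.034 -0.002 0.001 0.001 -0.123  yawrel -1.33
```

>>> {"name": "servo_tool", "arguments": {
  "deltas": "0.008 0.009 -0.002 0 0 -0.028 255; 0.015 0.018 -0.002 0 0 -0.060 255"
}}

```text
time: 7.75
eef_pos: [0.5396, 0.1675, 0.0976]
ee_rot: [0.001, 0.976, 0.219, 0.001]
force: [-2.4, -3.5, 2.6]
opening: -0.0
```

```bash
python3 pl.py b .045 c-.05:0:0.097,c-.1:0:.097,c0:10:.097,c0:14:.14
```

```text
t 7.75 p [0.5396 0.1675 0.0976] psi 0.441 j7 -1.17 open -0.000 phi 2.035 R 0.0485 F [-2.45 -3.49  2.64] M [-0.725  0.576 -0.076] rxF 0.205 +M 0.129
  T2 0.236
  T3 0.213 contact-rF 0.182
c-.05:0:0.097 -> 0.005 0.003 -0.002 0.001 0.001 -0.009  yawrel -1.16
c-.1:0:.097 -> 0.009 0.008 -0.002 0.001 0.001 -0.024  yawrel -1.21
c0:10:.097 -> -0.022 -0.012 -0.002 0.001 0.001 0.007  yawrel -1.11
c0:14:.14 -> -0.031 -0.017 0.106 0.001 0.001 0.007  yawrel -1.11
```

>>> {"name": "servo_tool", "arguments": {
  "deltas": "0.005 0.004 -0.002 0 0 -0.012 255; 0.007 0.006 -0.002 0 0 -0.020 255"
}}

```text
time: 8.0
eef_pos: [0.5418, 0.1698, 0.0971]
ee_rot: [0.001, 0.982, 0.188, 0.001]
force: [-4.1, -2.0, 3.8]
opening: -0.0001
```

```bash
python3 pl.py b .045 c0:10:.097,c0:14:.14;python3 pl.py d .045 -.045:10:0.14,-.045:10:.097
```

```text
t 8.00 p [0.5418 0.1698 0.0971] psi 0.378 j7 -1.21 open -0.000 phi 1.968 R 0.0485 F [-4.14 -1.98  3.84] M [-0.374  1.    -0.051] rxF 0.212 +M 0.161
  T2 0.251
  T3 0.254 contact-rF 0.209
c0:10:.097 -> -0.023 -0.011 -0.000 0.001 0.001 0.006  yawrel -1.17
c0:14:.14 -> -0.032 -0.015 0.107 0.001 0.001 0.006  yawrel -1.17
t 8.00 p [0.5418 0.1698 0.0971] psi 0.378 j7 -1.21 open -0.000 phi 1.949 R 0.1870 F [-4.14 -1.98  3.84] M [-0.374  1.    -0.051] rxF 0.857 +M 0.807
  T2 1.044
  T3 1.045 contact-rF 0.854
-.045:10:0.14 -> 0.327 -0.355 0.107 0.000 0.001 0.365  yawrel -0.04
-.045:10:.097 -> 0.327 -0.355 -0.000 0.000 0.001 0.365  yawrel -0.04
```

>>> {"name": "servo_tool", "arguments": {
  "deltas": "-0.023 -0.011 0 0 0 0.006 255; -0.02 -0.02 0.11 0 0 0.05 255; 0.10 -0.13 0.13 0 0 0.11 255; 0.22 -0.24 0.13 0 0 0.17 255; 0.327 -0.355 0.13 0 0 0.23 255"
}}

```text
time: 8.62
eef_pos: [0.6701, 0.0314, 0.1497]
ee_rot: [0.001, 0.851, 0.526, 0.002]
force: [0.1, 0.8, -0.6]
opening: -0.0002
```

```bash
python3 pl.py d .045 -.045:10:0.14,-.045:10:.097,-.1:0:.097,-.2:0:.097
```

```text
t 8.62 p [0.6701 0.0314 0.1497] psi 1.107 j7 -0.43 open -0.000 phi 0.244 R 0.0522 F [ 0.07  0.8  -0.61] M [ 0.05  -0.056  0.031] rxF 0.033 +M 0.064
  T2 0.003
  T3 0.007 contact-rF 0.036
-.045:10:0.14 -> 0.006 -0.009 -0.024 -0.001 0.002 0.133  yawrel -0.04
-.045:10:.097 -> 0.006 -0.009 -0.132 -0.001 0.002 0.133  yawrel -0.04
-.1:0:.097 -> 0.007 -0.040 -0.132 -0.001 0.002 0.116  yawrel -0.1
-.2:0:.097 -> 0.009 -0.052 -0.132 -0.000 0.002 0.084  yawrel -0.2
```

>>> {"name": "servo_tool", "arguments": {
  "deltas": "0.006 0 -0.024 0 0 0.06 255; 0.006 0 -0.07 0 0 0.12 255; 0.006 -0.009 -0.132 0 0.001 0.13 255; 0.007 -0.040 -0.132 0 0.001 0.116 255; 0.009 -0.052 -0.132 0 0.001 0.084 255"
}}

```text
time: 9.25
eef_pos: [0.6739, 0.0091, 0.0977]
ee_rot: [0.0, 0.776, 0.631, 0.001]
force: [-0.1, 1.5, -0.9]
opening: -0.0003
```

```bash
python3 pl.py d .045 c-.1:0:0.097,c-.2:0:.097,c-.3:0:.097,c-.4:0:.097
```

```text
t 9.25 p [0.6739 0.0091 0.0977] psi 1.365 j7 -0.18 open -0.000 phi -0.235 R 0.0480 F [-0.09  1.49 -0.93] M [ 0.351 -0.    -0.03 ] rxF 0.072 +M 0.042
  T2 0.088
  T3 0.083 contact-rF 0.067
c-.1:0:0.097 -> 0.001 -0.012 -0.002 -0.000 0.001 -0.041  yawrel -0.34
c-.2:0:.097 -> 0.001 -0.024 -0.002 -0.000 0.001 -0.073  yawrel -0.44
c-.3:0:.097 -> -0.001 -0.036 -0.002 -0.000 0.001 -0.105  yawrel -0.54
c-.4:0:.097 -> -0.003 -0.048 -0.002 -0.000 0.001 -0.137  yawrel -0.64
```

>>> {"name": "servo_tool", "arguments": {
  "deltas": "0.001 -0.012 -0.002 0 0 -0.041 255; 0.001 -0.024 -0.002 0 0 -0.073 255"
}}

```text
time: 9.5
eef_pos: [0.6749, -0.001, 0.0983]
ee_rot: [0.001, 0.845, 0.535, 0.002]
force: [0.5, 1.2, -0.6]
opening: 0.0001
```

```bash
python3 pl.py d .045 c-.1:0:0.097,c-.2:0:.097,c-.3:0:.097,c-.4:0:.097
```

```text
t 9.50 p [ 0.6749 -0.001   0.0983] psi 1.129 j7 -0.35 open 0.000 phi -0.439 R 0.0487 F [ 0.53  1.21 -0.56] M [ 0.365  0.014 -0.064] rxF 0.061 +M -0.003
  T2 0.093
  T3 0.083 contact-rF 0.060
c-.1:0:0.097 -> -0.003 -0.011 -0.003 -0.000 0.002 -0.031  yawrel -0.54
c-.2:0:.097 -> -0.006 -0.023 -0.003 -0.000 0.002 -0.063  yawrel -0.64
c-.3:0:.097 -> -0.010 -0.034 -0.003 -0.000 0.002 -0.095  yawrel -0.74
c-.4:0:.097 -> -0.015 -0.045 -0.003 -0.000 0.002 -0.126  yawrel -0.84
```

>>> {"name": "servo_tool", "arguments": {
  "deltas": "-0.003 -0.011 -0.003 0 0 -0.031 255; -0.006 -0.023 -0.003 0 0 -0.063 255; -0.010 -0.034 -0.003 0 0 -0.095 255"
}}

```text
time: 9.88
eef_pos: [0.6717, -0.0152, 0.0986]
ee_rot: [0.001, 0.916, 0.401, 0.004]
force: [1.1, 1.4, -0.9]
opening: -0.0002
```

```bash
python3 pl.py d .045 c-.1:0:0.097,c-.2:0:.097,c-.3:0:.097,c-.4:0:.097
```

```text
t 9.88 p [ 0.6717 -0.0152  0.0986] psi 0.825 j7 -0.57 open -0.000 phi -0.737 R 0.0489 F [ 1.1   1.38 -0.91] M [ 0.208 -0.156  0.016] rxF 0.083 +M 0.099
  T2 0.065
  T3 0.063 contact-rF 0.081
c-.1:0:0.097 -> -0.006 -0.010 -0.004 0.000 0.002 -0.029  yawrel -0.84
c-.2:0:.097 -> -0.013 -0.020 -0.004 0.000 0.002 -0.061  yawrel -0.94
c-.3:0:.097 -> -0.020 -0.030 -0.004 0.000 0.002 -0.093  yawrel -1.04
c-.4:0:.097 -> -0.028 -0.039 -0.004 0.000 0.002 -0.125  yawrel -1.14
```

Still free.

>>> {"name": "servo_tool", "arguments": {
  "deltas": "-0.006 -0.010 -0.004 0 0 -0.029 255; -0.013 -0.020 -0.004 0 0 -0.061 255; -0.020 -0.030 -0.004 0 0 -0.093 255"
}}

```text
time: 10.25
eef_pos: [0.6649, -0.0277, 0.0987]
ee_rot: [0.002, 0.965, 0.261, 0.005]
force: [1.0, 1.3, -1.8]
opening: -0.0
```

```bash
python3 pl.py d .045 c-.1:0:0.097,c-.2:0:.097,c-.3:0:.097,c-.4:0:.097
```

```text
t 10.25 p [ 0.6649 -0.0277  0.0987] psi 0.528 j7 -0.78 open -0.000 phi -1.025 R 0.0493 F [ 1.03  1.34 -1.85] M [ 0.3   -0.443 -0.004] rxF 0.083 +M 0.079
  T2 0.132
  T3 0.131 contact-rF 0.077
c-.1:0:0.097 -> -0.010 -0.006 -0.004 0.001 0.004 -0.026  yawrel -1.12
c-.2:0:.097 -> -0.018 -0.015 -0.004 0.001 0.003 -0.058  yawrel -1.22
c-.3:0:.097 -> -0.028 -0.022 -0.004 0.001 0.003 -0.090  yawrel -1.32
c-.4:0:.097 -> -0.038 -0.028 -0.004 0.001 0.003 -0.121  yawrel -1.42
```

>>> {"name": "servo_tool", "arguments": {
  "deltas": "-0.010 -0.006 -0.004 0 0.002 -0.026 255; -0.018 -0.015 -0.004 0 0.003 -0.058 255"
}}

```text
time: 10.5
eef_pos: [0.6592, -0.034, 0.0988]
ee_rot: [0.002, 0.986, 0.169, 0.002]
force: [3.4, 1.4, -2.2]
opening: 0.0001
```

```bash
python3 pl.py d .045 c-.05:0:0.097,c-.1:0:.097,c-.15:0:.097,c0:10:.097,c0:14:.14
```

```text
t 10.50 p [ 0.6592 -0.034   0.0988] psi 0.340 j7 -0.92 open 0.000 phi -1.195 R 0.0495 F [ 3.39  1.37 -2.21] M [ 0.443 -0.695  0.05 ] rxF 0.170 +M 0.220
  T2 0.212
  T3 0.203 contact-rF 0.170
c-.05:0:0.097 -> -0.006 -0.001 -0.004 0.001 0.002 -0.005  yawrel -1.24
c-.1:0:.097 -> -0.011 -0.004 -0.004 0.001 0.002 -0.020  yawrel -1.29
c-.15:0:.097 -> -0.016 -0.008 -0.004 0.001 0.002 -0.036  yawrel -1.34
c0:10:.097 -> 0.022 0.013 -0.004 0.001 0.002 0.011  yawrel -1.19
c0:14:.14 -> 0.031 0.016 0.103 0.001 0.002 0.011  yawrel -1.19
```

>>> {"name": "servo_tool", "arguments": {
  "deltas": "-0.006 -0.002 -0.004 0 0.002 -0.010 255; -0.011 -0.005 -0.004 0 0.002 -0.022 255"
}}

```text
time: 10.75
eef_pos: [0.6564, -0.0362, 0.0986]
ee_rot: [0.001, 0.991, 0.135, 0.001]
force: [4.5, 0.7, 3.5]
opening: -0.0003
```

```bash
python3 pl.py d .045 c0:10:.097,c0:14:.14; python3 pl.py a .045 .401:12:.14,.401:10:.097
```

```text
t 10.75 p [ 0.6564 -0.0362  0.0986] psi 0.270 j7 -0.97 open -0.000 phi -1.268 R 0.0494 F [4.46 0.71 3.47] M [ 0.102 -0.954  0.012] rxF 0.196 +M 0.209
  T2 0.213
  T3 0.224 contact-rF 0.203
c0:10:.097 -> 0.023 0.011 -0.004 0.001 0.001 0.011  yawrel -1.27
c0:14:.14 -> 0.032 0.014 0.104 0.001 0.001 0.011  yawrel -1.27
t 10.75 p [ 0.6564 -0.0362  0.0986] psi 0.270 j7 -0.97 open -0.000 phi -1.777 R 0.1311 F [4.46 0.71 3.47] M [ 0.102 -0.954  0.012] rxF 0.575 +M 0.588
  T2 0.651
  T3 0.634 contact-rF 0.558
.401:12:.14 -> 0.100 0.437 0.104 -0.000 0.001 0.542  yawrel 0.4
.401:10:.097 -> 0.102 0.433 -0.004 -0.000 0.001 0.542  yawrel 0.4
```

>>> {"name": "servo_tool", "arguments": {
  "deltas": "0.023 0.011 0 0 0 0.01 255; 0.032 0.02 0.10 0 0 0.06 255; 0.06 0.17 0.12 0 0 0.12 255; 0.09 0.31 0.12 0 0 0.18 255; 0.095 0.45 0.12 0 0 0.24 255"
}}

```text
time: 11.38
eef_pos: [0.6948, 0.1455, 0.1465]
ee_rot: [0.001, 0.871, 0.492, 0.002]
force: [0.5, 0.1, -0.5]
opening: -0.0001
```

```bash
python3 pl.py a .045 .401:12:.14,.401:10:.097,.401:3:.097,.401:0:.097
```

```text
t 11.38 p [0.6948 0.1455 0.1465] psi 1.029 j7 -0.64 open -0.000 phi 0.768 R 0.0584 F [ 0.5   0.07 -0.54] M [ 0.006 -0.018  0.035] rxF -0.024 +M 0.011
  T2 -0.004
  T3 -0.003 contact-rF -0.019
.401:12:.14 -> 0.004 -0.017 -0.016 -0.000 0.001 0.300  yawrel 0.4
.401:10:.097 -> 0.006 -0.022 -0.124 -0.000 0.001 0.300  yawrel 0.4
.401:3:.097 -> 0.013 -0.038 -0.124 -0.000 0.001 0.300  yawrel 0.4
.401:0:.097 -> 0.016 -0.045 -0.124 -0.000 0.001 0.300  yawrel 0.4
```

>>> {"name": "servo_tool", "arguments": {
  "deltas": "0 0 0 0 0 0.06 255; 0 0 0 0 0 0.12 255; 0.004 -0.01 -0.03 0 0 0.18 255; 0.005 -0.014 -0.08 0 0 0.24 255; 0.006 -0.018 -0.124 0 0 0.30 255"
}}

```text
time: 12.0
eef_pos: [0.6969, 0.1381, 0.0961]
ee_rot: [-0.0, 0.554, 0.832, 0.001]
force: [-0.4, -0.9, -0.9]
opening: 0.0003
```

```bash
python3 pl.py a .045 .401:1:.097,.35:0:.097,.28:0:.097,.2:0:.097,.12:0:.097
```

```text
t 12.00 p [0.6969 0.1381 0.0961] psi 1.966 j7 0.14 open 0.000 phi 0.634 R 0.0532 F [-0.39 -0.85 -0.86] M [ 0.004  0.049 -0.04 ] rxF -0.009 +M -0.049
  T2 0.012
  T3 0.010 contact-rF -0.018
.401:1:.097 -> 0.010 -0.024 0.002 -0.001 0.000 0.002  yawrel 0.4
.35:0:.097 -> 0.015 -0.030 0.002 -0.001 0.000 -0.014  yawrel 0.35
.28:0:.097 -> 0.020 -0.037 0.002 -0.001 0.000 -0.037  yawrel 0.28
.2:0:.097 -> 0.026 -0.045 0.002 -0.001 0.000 -0.062  yawrel 0.2
.12:0:.097 -> 0.030 -0.053 0.002 -0.001 0.000 -0.088  yawrel 0.12
```

>>> {"name": "servo_tool", "arguments": {
  "deltas": "0.010 -0.024 0.002 0 0 0 255; 0.015 -0.030 0.002 0 0 -0.014 255; 0.020 -0.037 0.002 0 0 -0.037 255; 0.026 -0.045 0.002 0 0 -0.062 255"
}}

```text
time: 12.5
eef_pos: [0.7067, 0.1218, 0.0975]
ee_rot: [-0.001, 0.635, 0.772, 0.002]
force: [-4.4, 4.9, -0.2]
opening: 0.0
```

```bash
python3 pl.py a .045 c-.05:0:.097,c-.1:0:.097,c-.15:0:.097,c-.2:0:.097
```

```text
t 12.50 p [0.7067 0.1218 0.0975] psi 1.765 j7 0.01 open 0.000 phi 0.238 R 0.0487 F [-4.41  4.95 -0.18] M [0.913 0.996 0.03 ] rxF 0.320 +M 0.349
  T2 0.337
  T3 0.293 contact-rF 0.285
c-.05:0:.097 -> 0.002 -0.005 -0.001 -0.001 0.000 -0.002  yawrel 0.19
c-.1:0:.097 -> 0.005 -0.011 -0.001 -0.001 0.000 -0.018  yawrel 0.14
c-.15:0:.097 -> 0.008 -0.016 -0.001 -0.001 0.000 -0.034  yawrel 0.09
c-.2:0:.097 -> 0.010 -0.021 -0.001 -0.001 0.000 -0.050  yawrel 0.04
```

>>> {"name": "servo_tool", "arguments": {
  "deltas": "0.005 -0.011 -0.001 0 0 -0.018 255; 0.009 -0.019 -0.001 0 0 -0.042 255"
}}

```text
time: 12.75
eef_pos: [0.7097, 0.1165, 0.0976]
ee_rot: [-0.002, 0.687, 0.727, 0.002]
force: [-3.1, 6.8, -1.6]
opening: 0.0003
```

```bash
python3 pl.py a .045 c-.05:0:.097,c-.1:0:.097,c-.15:0:.097,c-.2:0:.097
```

```text
t 12.75 p [0.7097 0.1165 0.0976] psi 1.628 j7 -0.10 open 0.000 phi 0.111 R 0.0486 F [-3.05  6.8  -1.57] M [1.319 0.667 0.008] rxF 0.362 +M 0.370
  T2 0.378
  T3 0.348 contact-rF 0.337
c-.05:0:.097 -> 0.001 -0.006 -0.001 -0.002 -0.000 0.001  yawrel 0.06
c-.1:0:.097 -> 0.004 -0.011 -0.001 -0.002 -0.000 -0.015  yawrel 0.01
c-.15:0:.097 -> 0.006 -0.017 -0.001 -0.002 0.000 -0.031  yawrel -0.04
c-.2:0:.097 -> 0.007 -0.023 -0.001 -0.002 0.000 -0.046  yawrel -0.09
```

>>> {"name": "servo_tool", "arguments": {
  "deltas": "0.004 -0.011 -0.001 0 0 -0.015 255; 0.006 -0.019 -0.001 0 0 -0.036 255"
}}

```text
time: 13.0
eef_pos: [0.7118, 0.1118, 0.0977]
ee_rot: [-0.003, 0.728, 0.685, 0.003]
force: [-2.2, 7.8, -3.5]
opening: -0.0003
```

```bash
python3 pl.py a .045 c-.03:0:.097,c-.06:0:.097,c0:10:.097
```

```text
t 13.00 p [0.7118 0.1118 0.0977] psi 1.510 j7 -0.18 open -0.000 phi 0.007 R 0.0486 F [-2.16  7.76 -3.45] M [1.551 0.283 0.013] rxF 0.389 +M 0.402
  T2 0.396
  T3 0.380 contact-rF 0.366
c-.03:0:.097 -> 0.000 -0.003 -0.002 -0.003 -0.000 0.012  yawrel -0.02
c-.06:0:.097 -> 0.001 -0.007 -0.002 -0.003 -0.000 0.003  yawrel -0.05
c0:10:.097 -> -0.001 0.025 -0.002 -0.003 -0.000 0.022  yawrel 0.01
```

>>> {"name": "servo_tool", "arguments": {
  "deltas": "0.001 -0.008 -0.002 0 0 -0.004 255; 0.002 -0.014 -0.002 0 0 -0.018 255"
}}

```text
time: 13.25
eef_pos: [0.7127, 0.109, 0.0977]
ee_rot: [-0.004, 0.748, 0.663, 0.004]
force: [-0.7, 7.3, -2.5]
opening: -0.0003
```

```bash
python3 pl.py a .045 c-.03:0:.097,c-.06:0:.097,c0:10:.097,c0:14:.14;python3 pl.py c .045 -2.864:12:0.14,-2.864:12:0.097
```

```text
t 13.25 p [0.7127 0.109  0.0977] psi 1.451 j7 -0.22 open -0.000 phi -0.054 R 0.0485 F [-0.66  7.26 -2.46] M [1.498 0.145 0.027] rxF 0.346 +M 0.373
  T2 0.376
  T3 0.363 contact-rF 0.334
c-.03:0:.097 -> -0.000 -0.003 -0.002 -0.004 0.000 0.011  yawrel -0.08
c-.06:0:.097 -> 0.001 -0.007 -0.002 -0.004 0.000 0.002  yawrel -0.11
c0:10:.097 -> 0.000 0.025 -0.002 -0.004 0.000 0.021  yawrel -0.05
c0:14:.14 -> 0.001 0.035 0.106 -0.004 0.000 0.021  yawrel -0.05
t 13.25 p [0.7127 0.109  0.0977] psi 1.451 j7 -0.22 open -0.000 phi 0.266 R 0.1896 F [-0.66  7.26 -2.46] M [1.498 0.145 0.027] rxF 1.333 +M 1.361
  T2 1.451
  T3 1.466 contact-rF 1.347
-2.864:12:0.14 -> -0.533 -0.266 0.106 -0.004 -0.001 0.127  yawrel 0.28
-2.864:12:0.097 -> -0.533 -0.266 -0.002 -0.004 -0.001 0.127  yawrel 0.28
```

>>> {"name": "servo_tool", "arguments": {
  "deltas": "0 0.025 0 0 0 0.02 255; -0.01 0.035 0.11 -0.002 0 0.03 255; -0.15 -0.04 0.12 -0.003 0 0.06 255; -0.28 -0.13 0.12 -0.003 0 0.09 255; -0.41 -0.20 0.12 -0.003 0 0.12 255"
}}

```text
time: 13.88
eef_pos: [0.5479, 0.0277, 0.1467]
ee_rot: [-0.0, 0.609, 0.793, 0.001]
force: [0.7, -1.1, 0.7]
opening: 0.0001
```

```bash
python3 pl.py c .045 -2.864:12:0.14,-2.864:10:0.097,-2.864:1:.097,-2.93:0:.097
```

```text
t 13.88 p [0.5479 0.0277 0.1467] psi 1.831 j7 0.16 open 0.000 phi -1.886 R 0.0200 F [ 0.74 -1.15  0.75] M [-0.085 -0.019  0.021] rxF -0.003 +M 0.017
  T2 -0.004
  T3 0.000 contact-rF 0.006
-2.864:12:0.14 -> -0.121 -0.062 -0.017 -0.001 0.000 0.006  yawrel 0.28
-2.864:10:0.097 -> -0.122 -0.057 -0.124 -0.001 0.000 0.006  yawrel 0.28
-2.864:1:.097 -> -0.128 -0.036 -0.124 -0.001 0.000 0.006  yawrel 0.28
-2.93:0:.097 -> -0.133 -0.027 -0.124 -0.001 0.000 -0.015  yawrel 0.21
```

>>> {"name": "servo_tool", "arguments": {
  "deltas": "-0.121 -0.064 -0.015 0 0 0.006 255; -0.122 -0.060 -0.05 0 0 0.006 255; -0.122 -0.057 -0.124 0 0 0.006 255; -0.128 -0.036 -0.124 0 0 0.006 255; -0.133 -0.027 -0.124 0 0 -0.015 255"
}}

```text
time: 14.5
eef_pos: [0.4954, 0.0172, 0.0976]
ee_rot: [-0.0, 0.628, 0.778, 0.001]
force: [0.3, -6.0, -3.3]
opening: 0.0002
```

```bash
python3 pl.py c .045 c-.07:0:0.097,c-.14:0:0.097,c-.2:0:.097,c-.25:0:.097
```

```text
t 14.50 p [0.4954 0.0172 0.0976] psi 1.783 j7 0.13 open 0.000 phi -2.932 R 0.0472 F [ 0.27 -5.95 -3.32] M [-1.211 -0.23   0.021] rxF 0.242 +M 0.263
  T2 0.283
  T3 0.285 contact-rF 0.253
c-.07:0:0.097 -> -0.007 0.007 -0.001 -0.000 0.000 -0.023  yawrel 0.14
c-.14:0:0.097 -> -0.010 0.014 -0.001 -0.000 0.000 -0.045  yawrel 0.07
c-.2:0:.097 -> -0.013 0.021 -0.001 -0.000 0.000 -0.064  yawrel 0.01
c-.25:0:.097 -> -0.015 0.027 -0.001 -0.000 0.000 -0.080  yawrel -0.04
```

>>> {"name": "servo_tool", "arguments": {
  "deltas": "-0.007 0.007 -0.001 0 0 -0.023 255; -0.010 0.014 -0.001 0 0 -0.045 255; -0.014 0.022 -0.001 0 0 -0.068 255"
}}

```text
time: 14.88
eef_pos: [0.4908, 0.0255, 0.098]
ee_rot: [0.001, 0.708, 0.706, 0.001]
force: [0.6, -6.0, -4.4]
opening: -0.0003
```

```bash
python3 pl.py c .045 c-.05:0:0.097,c-.1:0:0.097,c-.14:0:.097
```

```text
t 14.88 p [0.4908 0.0255 0.098 ] psi 1.567 j7 -0.04 open -0.000 phi -3.130 R 0.0476 F [ 0.58 -6.01 -4.45] M [-1.576 -0.245 -0.012] rxF 0.276 +M 0.264
  T2 0.389
  T3 0.376 contact-rF 0.270
c-.05:0:0.097 -> -0.003 0.006 -0.002 0.000 0.001 -0.011  yawrel -0.04
c-.1:0:0.097 -> -0.005 0.011 -0.002 0.000 0.001 -0.027  yawrel -0.09
c-.14:0:.097 -> -0.006 0.016 -0.002 0.000 0.001 -0.040  yawrel -0.13
```

>>> {"name": "servo_tool", "arguments": {
  "deltas": "-0.003 0.007 -0.002 0 0 -0.015 255; -0.005 0.014 -0.002 0 0 -0.035 255"
}}

```text
time: 15.12
eef_pos: [0.489, 0.0303, 0.098]
ee_rot: [0.002, 0.747, 0.665, -0.0]
force: [-1.5, -9.5, -1.7]
opening: 0.0
```

```bash
python3 pl.py c .045 c0:10:0.097,c0:14:0.14,c-.05:0:.097; python3 pl.py b .045 1.968:12:0.14,1.968:12:0.097
```

```text
t 15.12 p [0.489  0.0303 0.098 ] psi 1.455 j7 -0.14 open 0.000 phi -3.236 R 0.0477 F [-1.49 -9.46 -1.75] M [-1.72   0.285  0.027] rxF 0.416 +M 0.443
  T2 0.397
  T3 0.404 contact-rF 0.422
c0:10:0.097 -> -0.003 -0.025 -0.002 0.001 0.001 0.007  yawrel -0.09
c0:14:0.14 -> -0.004 -0.035 0.105 0.001 0.001 0.007  yawrel -0.09
c-.05:0:.097 -> -0.003 0.006 -0.002 0.001 0.001 -0.009  yawrel -0.14
t 15.12 p [0.489  0.0303 0.098 ] psi 1.455 j7 -0.14 open 0.000 phi -2.387 R 0.1352 F [-1.49 -9.46 -1.75] M [-1.72   0.285  0.027] rxF 0.659 +M 0.686
  T2 0.623
  T3 0.703 contact-rF 0.742
1.968:12:0.14 -> 0.105 0.336 0.105 0.001 0.000 -0.337  yawrel -1.17
1.968:12:0.097 -> 0.105 0.336 -0.002 0.001 0.000 -0.337  yawrel -1.17
```

>>> {"name": "servo_tool", "arguments": {
  "deltas": "-0.003 -0.025 0 0 0 0 255; -0.004 -0.035 0.11 0 0 -0.05 255; 0.03 0.10 0.12 0 0 -0.11 255; 0.07 0.23 0.12 0 0 -0.17 255; 0.10 0.336 0.11 0 0 -0.23 255"
}}

```text
time: 15.75
eef_pos: [0.5303, 0.1676, 0.1433]
ee_rot: [0.001, 0.934, 0.358, 0.001]
force: [0.1, 0.4, -0.2]
opening: -0.0002
```

```bash
python3 pl.py b .045 1.968:12:0.14,1.968:10:0.097,1.968:1:.097,1.9:0:.097
```

```text
t 15.75 p [0.5303 0.1676 0.1433] psi 0.732 j7 -0.95 open -0.000 phi 2.195 R 0.0557 F [ 0.14  0.37 -0.24] M [ 0.004 -0.002 -0.013] rxF -0.021 +M -0.035
  T2 -0.001
  T3 -0.001 contact-rF -0.019
1.968:12:0.14 -> 0.002 -0.007 -0.008 0.001 0.001 -0.107  yawrel -1.17
1.968:10:0.097 -> 0.006 -0.005 -0.116 0.001 0.001 -0.107  yawrel -1.17
1.968:1:.097 -> 0.027 0.004 -0.116 0.001 0.001 -0.107  yawrel -1.17
1.9:0:.097 -> 0.035 0.010 -0.116 0.001 0.001 -0.128  yawrel -1.24
```

>>> {"name": "servo_tool", "arguments": {
  "deltas": "0 -0.007 -0.008 0 0 -0.06 255; 0.004 -0.005 -0.06 0 0 -0.107 255; 0.006 -0.005 -0.116 0 0 -0.107 255; 0.027 0.004 -0.116 0 0 -0.107 255; 0.035 0.010 -0.116 0 0 -0.128 255"
}}

```text
time: 16.38
eef_pos: [0.544, 0.1718, 0.0974]
ee_rot: [0.001, 0.986, 0.164, -0.001]
force: [-5.5, -2.3, -3.6]
opening: -0.0001
```

```bash
python3 pl.py b .045 c-.07:0:0.097,c-.14:0:0.097,c-.2:0:.097,c-.25:0:.097
```

```text
t 16.38 p [0.544  0.1718 0.0974] psi 0.330 j7 -1.22 open -0.000 phi 1.908 R 0.0485 F [-5.47 -2.31 -3.59] M [-0.501  1.155 -0.055] rxF 0.276 +M 0.220
  T2 0.309
  T3 0.303 contact-rF 0.271
c-.07:0:0.097 -> 0.007 0.004 -0.001 0.001 -0.000 -0.020  yawrel -1.3
c-.14:0:0.097 -> 0.014 0.009 -0.001 0.001 -0.000 -0.042  yawrel -1.37
c-.2:0:.097 -> 0.020 0.012 -0.001 0.001 -0.000 -0.061  yawrel -1.43
c-.25:0:.097 -> 0.026 0.015 -0.001 0.001 -0.000 -0.077  yawrel -1.48
```

>>> {"name": "servo_tool", "arguments": {
  "deltas": "0.007 0.004 -0.001 0 0 -0.020 255; 0.014 0.009 -0.001 0 0 -0.042 255; 0.020 0.012 -0.001 0 0 -0.061 255"
}}

```text
time: 16.75
eef_pos: [0.5506, 0.1765, 0.0974]
ee_rot: [0.001, 0.998, 0.069, -0.003]
force: [-6.3, -2.0, -3.2]
opening: -0.0001
```

```bash
python3 pl.py b .045 c-.05:0:0.097,c-.1:0:0.097,c-.14:0:.097
```

```text
t 16.75 p [0.5506 0.1765 0.0974] psi 0.138 j7 -1.37 open -0.000 phi 1.741 R 0.0486 F [-6.29 -2.01 -3.25] M [-0.455  1.335 -0.024] rxF 0.313 +M 0.289
  T2 0.353
  T3 0.341 contact-rF 0.303
c-.05:0:0.097 -> 0.005 0.002 -0.001 0.001 -0.002 -0.006  yawrel -1.45
c-.1:0:0.097 -> 0.011 0.004 -0.001 0.000 -0.002 -0.021  yawrel -1.5
c-.14:0:.097 -> 0.015 0.006 -0.001 0.000 -0.002 -0.034  yawrel -1.54
```

>>> {"name": "servo_tool", "arguments": {
  "deltas": "0.009 0.003 -0.001 0 -0.001 -0.018 255; 0.018 0.007 -0.001 0 -0.001 -0.042 255"
}}

```text
time: 17.0
eef_pos: [0.5561, 0.1792, 0.0974]
ee_rot: [0.001, 1.0, 0.003, -0.004]
force: [-7.0, -3.4, -1.1]
opening: 0.0003
```

```bash
python3 pl.py b .045 c-.05:0:0.097,c-.1:0:0.097,c-.14:0:.097
```

```text
t 17.00 p [0.5561 0.1792 0.0974] psi 0.005 j7 -1.48 open 0.000 phi 1.615 R 0.0485 F [-6.95 -3.39 -1.14] M [-0.654  1.599 -0.039] rxF 0.375 +M 0.336
  T2 0.441
  T3 0.408 contact-rF 0.341
c-.05:0:0.097 -> 0.006 0.001 -0.001 0.000 -0.002 -0.003  yawrel -1.58
c-.1:0:0.097 -> 0.011 0.003 -0.001 0.000 -0.002 -0.019  yawrel -1.63
c-.14:0:.097 -> 0.016 0.004 -0.001 0.000 -0.002 -0.032  yawrel -1.67
```

>>> {"name": "servo_tool", "arguments": {
  "deltas": "0.006 0.001 -0.001 0 -0.001 -0.006 255; 0.009 0.002 -0.001 0 -0.001 -0.016 255"
}}

```text
time: 17.25
eef_pos: [0.5581, 0.1801, 0.0975]
ee_rot: [0.0, 1.0, -0.022, -0.004]
force: [-7.5, -2.1, -1.3]
opening: -0.0002
```

```bash
python3 pl.py b .045 c0:10:.097,c0:14:.14; python3 pl.py d .045 -1.268:12:.14,-1.268:10:.097
```

```text
t 17.25 p [0.5581 0.1801 0.0975] psi -0.044 j7 -1.51 open -0.000 phi 1.572 R 0.0486 F [-7.54 -2.08 -1.31] M [-0.37   1.543 -0.015] rxF 0.379 +M 0.363
  T2 0.403
  T3 0.382 contact-rF 0.356
c0:10:.097 -> -0.025 -0.001 -0.001 0.000 -0.003 0.014  yawrel -1.57
c0:14:.14 -> -0.035 -0.001 0.106 0.000 -0.003 0.014  yawrel -1.57
t 17.25 p [0.5581 0.1801 0.0975] psi -0.044 j7 -1.51 open -0.000 phi 1.849 R 0.1898 F [-7.54 -2.08 -1.31] M [-0.37   1.543 -0.015] rxF 1.476 +M 1.461
  T2 1.571
  T3 1.575 contact-rF 1.477
-1.268:12:.14 -> 0.273 -0.528 0.106 0.001 -0.003 0.111  yawrel -1.27
-1.268:10:.097 -> 0.269 -0.530 -0.001 0.001 -0.003 0.111  yawrel -1.27
```

>>> {"name": "servo_tool", "arguments": {
  "deltas": "-0.025 0 0 0 0 0.01 255; -0.03 -0.01 0.11 0 -0.001 0.03 255; 0.04 -0.14 0.12 0 -0.002 0.06 255; 0.12 -0.27 0.12 0 -0.003 0.08 255; 0.20 -0.40 0.12 0 -0.003 0.10 255"
}}

```text
time: 17.88
eef_pos: [0.6397, 0.0192, 0.1473]
ee_rot: [0.001, 0.991, 0.137, 0.002]
force: [0.6, -0.8, 0.1]
opening: -0.0001
```

```bash
python3 pl.py d .045 -1.268:12:.14,-1.268:12:.097,-1.268:1:.097,-1.33:0:.097
```

```text
t 17.88 p [0.6397 0.0192 0.1473] psi 0.276 j7 -1.05 open -0.000 phi -0.065 R 0.0210 F [ 0.62 -0.76  0.13] M [ 0.031 -0.094  0.026] rxF -0.020 +M 0.006
  T2 -0.006
  T3 -0.001 contact-rF -0.013
-1.268:12:.14 -> 0.069 -0.126 -0.018 0.000 0.001 0.009  yawrel -1.27
-1.268:12:.097 -> 0.069 -0.126 -0.126 0.000 0.001 0.009  yawrel -1.27
-1.268:1:.097 -> 0.043 -0.134 -0.126 0.000 0.001 0.009  yawrel -1.27
-1.33:0:.097 -> 0.035 -0.140 -0.126 0.000 0.001 -0.011  yawrel -1.33
```

>>> {"name": "servo_tool", "arguments": {
  "deltas": "0.072 -0.126 -0.01 0 0 0.009 255; 0.069 -0.126 -0.04 0 0 0.009 255; 0.067 -0.126 -0.126 0 0 0.009 255; 0.043 -0.134 -0.126 0 0 0.009 255; 0.035 -0.140 -0.126 0 0 -0.011 255"
}}

```text
time: 18.5
eef_pos: [0.6538, -0.036, 0.0984]
ee_rot: [0.0, 0.993, 0.121, 0.003]
force: [3.6, 2.0, -3.5]
opening: 0.0002
```

```bash
python3 pl.py d .045 c-.07:0:0.097,c-.14:0:0.097,c-.2:0:.097,c-.25:0:.097
```

```text
t 18.50 p [ 0.6538 -0.036   0.0984] psi 0.242 j7 -0.97 open 0.000 phi -1.322 R 0.0477 F [ 3.57  2.02 -3.49] M [ 0.505 -0.915 -0.01 ] rxF 0.195 +M 0.185
  T2 0.261
  T3 0.246 contact-rF 0.183
c-.07:0:0.097 -> -0.007 -0.006 -0.003 0.000 0.002 -0.020  yawrel -1.39
c-.14:0:0.097 -> -0.014 -0.010 -0.003 0.000 0.002 -0.042  yawrel -1.46
c-.2:0:.097 -> -0.021 -0.013 -0.003 0.000 0.002 -0.061  yawrel -1.52
c-.25:0:.097 -> -0.026 -0.015 -0.003 0.000 0.002 -0.077  yawrel -1.57
```

>>> {"name": "servo_tool", "arguments": {
  "deltas": "-0.007 -0.006 -0.003 0 0.001 -0.020 255; -0.014 -0.010 -0.003 0 0.002 -0.042 255; -0.023 -0.014 -0.003 0 0.002 -0.067 255"
}}

```text
time: 18.88
eef_pos: [0.6464, -0.0408, 0.0994]
ee_rot: [0.0, 1.0, 0.016, 0.002]
force: [6.5, 0.1, -5.0]
opening: -0.0002
```

```bash
python3 pl.py d .045 c-.05:0:0.097,c-.1:0:0.097,c-.14:0:.097
```

```text
t 18.88 p [ 0.6464 -0.0408  0.0994] psi 0.032 j7 -1.12 open -0.000 phi -1.502 R 0.0481 F [ 6.47  0.12 -4.96] M [ 0.125 -1.391  0.028] rxF 0.285 +M 0.314
  T2 0.334
  T3 0.332 contact-rF 0.289
c-.05:0:0.097 -> -0.006 -0.002 -0.006 0.000 0.002 -0.004  yawrel -1.55
c-.1:0:0.097 -> -0.011 -0.004 -0.006 0.000 0.002 -0.020  yawrel -1.6
c-.14:0:.097 -> -0.016 -0.006 -0.006 0.000 0.002 -0.033  yawrel -1.64
```

>>> {"name": "servo_tool", "arguments": {
  "deltas": "-0.011 -0.004 -0.006 0 0.001 -0.020 255; -0.019 -0.007 -0.006 0 0.001 -0.043 255"
}}

```text
time: 19.12
eef_pos: [0.6409, -0.0431, 0.0995]
ee_rot: [0.0, 0.999, -0.052, 0.004]
force: [6.9, -0.6, -3.9]
opening: 0.0002
```

```bash
python3 pl.py d .045 c-.05:0:0.097,c-.1:0:0.097,c-.14:0:.097,c0:10:.097,c0:14:.14
```

```text
t 19.12 p [ 0.6409 -0.0431  0.0995] psi -0.103 j7 -1.22 open 0.000 phi -1.622 R 0.0484 F [ 6.87 -0.62 -3.88] M [-0.055 -1.596  0.053] rxF 0.307 +M 0.361
  T2 0.383
  T3 0.382 contact-rF 0.310
c-.05:0:0.097 -> -0.006 -0.001 -0.006 0.000 0.002 0.001  yawrel -1.67
c-.1:0:0.097 -> -0.012 -0.002 -0.006 0.000 0.002 -0.015  yawrel -1.72
c-.14:0:.097 -> -0.016 -0.003 -0.006 0.000 0.002 -0.028  yawrel -1.76
c0:10:.097 -> 0.025 -0.001 -0.006 0.000 0.002 0.016  yawrel -1.62
c0:14:.14 -> 0.035 -0.001 0.101 0.000 0.002 0.016  yawrel -1.62
```

>>> {"name": "servo_tool", "arguments": {
  "deltas": "-0.007 -0.001 -0.006 0 0.001 -0.006 255; -0.013 -0.002 -0.006 0 0.001 -0.022 255"
}}

```text
time: 19.38
eef_pos: [0.6379, -0.044, 0.0996]
ee_rot: [0.001, 0.996, -0.086, 0.005]
force: [7.2, -2.5, -4.1]
opening: -0.0
```

```bash
python3 pl.py d .045 c-.05:0:0.097,c0:10:.097,c0:14:.14
```

```text
t 19.38 p [ 0.6379 -0.044   0.0996] psi -0.171 j7 -1.27 open -0.000 phi -1.687 R 0.0484 F [ 7.2  -2.53 -4.11] M [-0.543 -1.58   0.104] rxF 0.309 +M 0.413
  T2 0.358
  T3 0.378 contact-rF 0.327
c-.05:0:0.097 -> -0.006 -0.000 -0.007 0.001 0.003 0.002  yawrel -1.74
c0:10:.097 -> 0.025 -0.002 -0.007 0.001 0.003 0.018  yawrel -1.69
c0:14:.14 -> 0.035 -0.003 0.101 0.001 0.003 0.018  yawrel -1.69
```

>>> {"name": "servo_tool", "arguments": {
  "deltas": "0.025 -0.002 -0.003 0 0 0.01 255; 0.035 -0.003 0.05 0 0 0.01 255; 0.035 -0.003 0.15 0 0 0.01 255; 0.035 -0.1 0.28 0 0 0.01 255; 0.035 -0.2 0.4 0 0 0.01 255"
}}

```text
time: 20.0
eef_pos: [0.652, -0.1225, 0.2608]
ee_rot: [0.001, 0.998, -0.067, 0.006]
force: [1.0, -0.7, -0.5]
opening: 0.0001
```

>>> {"name": "servo_tool", "arguments": {
  "deltas": "0 0 0 0 0 0 255; 0 0 0 0 0 0 255"
}}

```text
time: 20.25
eef_pos: [0.6521, -0.1219, 0.2616]
ee_rot: [0.0, 0.998, -0.066, 0.006]
force: [0.1, 0.5, -0.9]
opening: -0.0002
```

Run:
```python
from cell import r
import cv2
c=r.read_camera("side")["img"]
cv2.imwrite("pics/side2.png",cv2.resize(c[150:400,230:490],None,fx=3,fy=3,interpolation=cv2.INTER_CUBIC)[:600])
s=r.observe();print(s["time"],s["eef_pos"],s["force"],abs(s["qd"]).max())
```

```text
20.3 [ 0.6518848  -0.12106097  0.26046074] [ 1.09986811 -0.61517465 -0.44599934] 0.01678777640303516
```

View pics/side2.png

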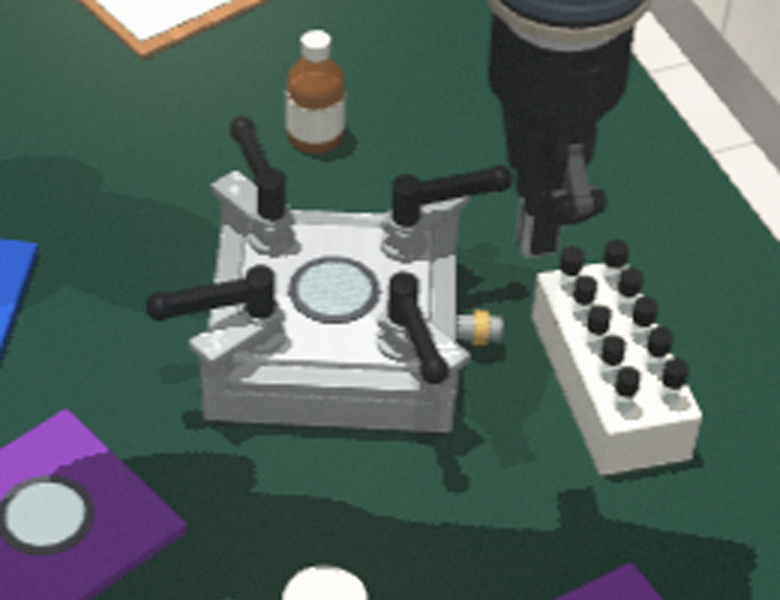

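All four levers have been turned: a's ball is at (500,180), b's at (240,128), c's at (157,305) and d's at (433,368). The cover looks level, the bottle and rack are where they were, and the gripper hangs clear.

```bash
python3 -c "
from cell import r
print(r.finish_job())"
```

```text
the job is handed in; nothing more can be done
None
```

I tightened all four knobs clockwise with the shut fingers pushing about 45 mm out, and handed the job in at 20.3 s of the 72 s. No verdict was reported.

| Pass | a | c | b | d |
|---|---|---|---|---|
| Snug, N m (target about 0.23) | 0.24 | 0.25 | 0.25 | 0.22 |
| Firm, N m (target about 0.45) | 0.38 | 0.41 | 0.40 | 0.38 |

Both passes went in the order a, c, b, d. The torques come from the wrist moment and are the higher readings of each last push.

**Last checks:** The final side picture shows:
- The levers are at their expected new angles and the cover looks level.
- The bottle and rack are where they were. The jar is only partly in that picture, but the arm never went near it.
- The gripper is clear of everything, with only noise on the force sensor.

**Disagreements:** The torque estimates did not agree closely.
- **Wrist force:** for the firm pass it mostly read lower than the wrist moment, at about 0.31 to 0.37 N m for a, b and d, and 0.42 for c.
- **Turned angle:** the angle past first contact, at 0.5 N m per rad, suggests about 0.45 to 0.50 N m.
- **Where I stopped:** because the angle estimate was already at or above target, I did not push further towards 0.45. I take the knobs to be firm and below the 0.55 N m limit. I could not measure the clamp forces directly.

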